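Prop the shoe chest open and lay out shoe trees and brushes to air

ROBOT

A 6-joint arm with a two-finger parallel gripper is mounted at the origin on the work surface. World frame = base frame: x ahead of the robot, y to its left, z up, the work surface at z = 0. Lengths are in m, angles in rad, forces in N, time in s.
With the tool pointing down it reaches from about 0.35 to 0.775 m from the base axis. Payload 5.5 kg.
Tool frame: the origin (TCP) lies midway between the tips of the shut fingers; the grasp point (between the pads) lies 19 mm behind it; z points along the fingers, y is the line along which they close (so a half turn about z gives the same grasp; the last joint's range is limited). The gripper opens to 85 mm and grips with 20 to 120 N. Pads are 22 mm wide; open, the fingers measure 114 mm over their backs; the gripper's body (76 mm by 85 mm) begins 54 mm behind the grasp point. The pads swing forward as they close: fully open they stand 13 mm farther back than shut.
Start: joints at [1.193, 0.313, 0.046, 1.304, 0, 1.431], TCP at [0.135, 0.559, 0.203] pointing down, gripper open.
Joint ranges: [-2.76, 2.76], [-0.86, 1.69], [-1.03, 1.26], [-2.2, 2.34], [-1.47, 1.5], [-3.14, 3.14]. Speed limits (rad/s): [2.57, 2.57, 3.14, 3.14, 3.14, 3.14].

INTERFACE

Orientations are given as a unit quaternion [w, x, y, z].
In Python, from workcell import env gives the robot as it stands. The module is installed in compiled form; this text tells all that it offers.
- The arm moves only by the tool servo_tool, never from a script. Its argument "increments" is a list of rows, each an object of numbers: "grip": the closure, from 0 (fully open) to 1 (shut); "x", "y", "z": the shift along the tool's x, y, z in mm; "roll": the turn about the tool's z in degrees. In form: [{"grip": .., "x": .., "y": .., "z": .., "roll": ..}, ...]. A call has 1 to 5 rows; each row shifts and turns the commanded pose from where the row before left it, along the tool's axes as they then stand; what a row does not reach is not made up. A row lasts 1/12 s, in which the tool goes at most 41.7 mm and 7.16 degrees, less where a joint would pass 70% of its speed; a pose out of reach is approached as far as the arm can. A call is refused whole if a number of a shift passes 41.7 or a number of a turn 7.16, either way. A call with a gripper value outside its range is refused whole. The fingers move at their own pace and stop on an object; "grip_force" is the grip in N (left out, the last holds). Time passes only in rows, so rows that do not move let the fingers close. It gives the time, the measured TCP pose, the force, the opening and the grip force at its end, in the units of the state.
- env.get_state(): the state, without advancing time (a new reading comes with each control period).
- env.read_camera(name): name is "scene" or "top"; returns the picture (480x640x3 uint8, red, green, blue); there is no depth.
- env.get_calibration(name): a dict with "vertical_fov" (degrees; the focal length in pixels is half the picture's height over the tangent of half this angle, whatever the lens; pixels are square), "cx", "cy" (the principal point, pixels), "rvec" (rotation vector, rad) and "tvec" (3), from world to camera coordinates, as OpenCV has them. Camera axes: x right, y down, z forward; pixel columns grow to the right and rows downward; lengths in m; the calibration is good to about 2 mm. A picture is of the moment at which its call begins. get_calibration takes no time and is no camera call.
- env.hand_in(): hands the job in; it is judged then, once.
The state is a dict: "clock": time; "joint_pos": joint angles; "qvel": joint speeds; "tau": joint torques, N m; "tcp_pos": TCP position; "orientation": TCP orientation; "wrist_force": force on the tool from outside, world axes, zero at the start; "ft_torque": the same for the moment, N m; "finger_gap": finger opening in m; "grip_force": force on a finger pad.
Only numpy, scipy, OpenCV 4.12 (cv2) and the standard library are available. Lean on these libraries where they do the work, as an engineer would, in place of code of your own. Each camera call takes 0.05 s, during which the arm holds its last target. There are 200 camera calls.

TASK

Lift the lid of the shoe chest and flip its red stay fully up, so that the lid sinks onto it and stays propped open. Lay every shoe tree and brush from the trolley top flat on the chest floor to air, side by side and none on top of another, lined up front to back with toes and bristle heads all pointing to the hinges (if one has rolled over, whichever face is down is fine). Leave the lid propped, and do not disturb the polish tin, the cleaner bottle or the mug.

Things in the scene. Friction and masses are not known exactly. Their poses are not given: they have to be found in the camera images.
- chest: Dark wood chest, fixed; 240 (its x) x 327 (y) x 65 mm high, walls 6, floor 8 mm thick. Origin: centre of its underside; x to the back (hinges), y left, z up. Lid hinge axis: along y through x +120, z +65 mm. Stay pivot: x +90, y -140, z +55 mm, axis along x. The raised stay and its peg stand at y -134 to -160, x +25 to +95, up to z 206 mm: keep the gripper's body clear when loading.
- lid (a joint): Angle of the lid (rad): 0 shut, 1.50 fully open (hard stop, just short of upright). 10 mm board, 0.38 kg, soft-close hinge with damping 6 N m s/rad: it resists quick lifting and, let go, always sinks slowly (about 20 s from fully open to 1.40, then faster). Resting on the raised stay it reads about 1.40.
- lid_bar (a point): Centre of the lid's steel handle bar: 14 mm diameter, 160 mm long along chest y, 34 mm in front of the lid's front edge (27 mm free gap; brackets only 75 mm either side of the middle). 274 mm from the hinge axis, moving in an arc about it; with the lid shut at chest x -154, z +70 mm; propped at x +78, z +336 mm, so the open lid leans over the back of the chest: bring long things in from the front, low over the rim.
- stay (a joint): Angle of the red stay (rad): 0 folded (level across the back of the chest, pointing to chest +y), 1.57 upright, 1.67 fully up at its stop, slightly past upright, where it stays; let go well short of upright it falls back. It can be raised fully only while the lid stands above 1.40. It swings in the plane chest x +90 mm; its tip carries the lid's underside.
- stay_peg (a point): Grip point on the stay's red finger peg: 12 mm diameter, 65 mm long, level, sticking out from the stay's tip to the chest's front (-x). 50 mm in front of the stay's bar (10 mm wide), 145 mm from the pivot axis; folded at chest x +40, y +5, z +55 mm; fully up at y -154, z +199 mm.
- polish_tin: Brown polish tin, 84 mm across, 28 mm high, standing; origin under its centre. Bystander.
- cleaner: Green cleaner bottle with a red cap, 60 mm across, 150 mm high, standing; origin under its centre. Bystander.
- mug: Blue mug, 80 mm across, 85 mm high; origin under its centre. Bystander.
- tree_a: Wooden shoe tree lying flat, 160 mm long (its x), 44 mm high: toe block (+x end, 40 mm wide, rounded), slim bar to grip (x -35 to +22, 18 mm wide, z 14 to 44 mm), heel block (-x end, 34 mm wide). Origin: mid-length, at the underside; z up; balances within 15 mm of it. Starts on the trolley top beside the chest, or absent (None).
- tree_a_head (a point): Point in the middle of the toe block of tree_a, 60 mm from its origin along its x, 18 mm above its underside.
- tree_b: Wooden shoe tree lying flat, 160 mm long (its x), 44 mm high: toe block (+x end, 40 mm wide, rounded), slim bar to grip (x -35 to +22, 18 mm wide, z 14 to 44 mm), heel block (-x end, 34 mm wide). Origin: mid-length, at the underside; z up; balances within 15 mm of it. Starts on the trolley top beside the chest, or absent (None).
- tree_b_head (a point): Point in the middle of the toe block of tree_b, 60 mm from its origin along its x, 18 mm above its underside.
- brush_a: Blue-backed nylon shoe brush, white bristles down, 160 mm long (its x), 42 mm high: bristle head (+x end, from x +18, 40 mm wide), handle to grip (x -60 to +18, 18 mm wide, z 18 to 42 mm), end foot (-x end, 28 mm wide). Origin: mid-length, at the underside; z up; balances within 20 mm of it. Starts beside the chest, or absent (None).
- brush_a_head (a point): Point in the middle of the bristle head of brush_a, 60 mm from its origin along its x, 18 mm above its underside.
- brush_b: Blue-backed nylon shoe brush, black bristles down, 160 mm long (its x), 42 mm high: bristle head (+x end, from x +18, 40 mm wide), handle to grip (x -60 to +18, 18 mm wide, z 18 to 42 mm), end foot (-x end, 28 mm wide). Origin: mid-length, at the underside; z up; balances within 20 mm of it. Starts beside the chest, or absent (None).
- brush_b_head (a point): Point in the middle of the bristle head of brush_b, 60 mm from its origin along its x, 18 mm above its underside.

How it is judged:
By the outcome, as a careful person would: the job done as asked, in the order asked, and still so for the second after the job is handed in, with the robot touching nothing.
Of tree_a, tree_b, brush_a, brush_b only 3 to 4 are there at a start; the rules pass over those that are not, and their reading is None.
At some moment in a run one of tree_a, tree_b, brush_a, brush_b may be knocked a few centimetres aside while the robot is not near it.
Once in a run the grip may slacken for a moment while it holds something.
It also fails if it takes over 210 s, if anything falls off the work surface, if the arm or the gripper's body presses on something with over 40 N, if the wrist force passes 120 N, or if a joint passes its speed limit or range.

## Working session

There is one attempt and no reset: what is moved stays moved. The work goes in short steps, Python scripts to look and compute and a tool call to move; the robot and the scene stay as the last step left them, time stands still between calls to the robot, and variables do not carry over. Pictures are saved under pics/ and viewed, at most 14 in all, crops included, and the job is handed in when it is done.

Besides the shell and the picture viewer there is one more tool, called after ">>>" as name([rows], argument=value, ...), one row to a line, values as JSON. servo_tool: Moves the arm, as the interface text tells. Its arguments: {"type":"object","properties":{"increments":{"type":"array"},"grip_force":{"type":"number"}},"required":["increments"]}

```bash
ls; mkdir -p pics; python3 - <<'E'
from workcell import env
import cv2
for n in("scene","top"):
    cv2.imwrite(f"pics/{n}0.png",env.read_camera(n)[:,:,::-1]); print(env.get_calibration(n))
print(env.get_state())
E
```

```text
pics
{'vertical_fov': 52.77142606891681, 'cx': 326.00786055217714, 'cy': 235.51505369835627, 'rvec': array([ 0.94045178,  2.48966977, -1.08632875]), 'tvec': array([ 0.45799181, -0.21894644,  1.33819473])}
{'vertical_fov': 44.61760398514222, 'cx': 317.1064113108548, 'cy': 250.96478759449036, 'rvec': array([ 2.12879696, -2.13498312,  0.17524599]), 'tvec': array([-0.00323196,  0.62240358,  1.22361534])}
{'clock': 0.1, 'joint_pos': array([1.19341302e+00, 3.13914238e-01, 4.51351698e-02, 1.30361512e+00,
       1.14787006e-05, 1.43122099e+00]), 'qvel': array([ 0.00068015, -0.0017931 ,  0.0016994 ,  0.00282148,  0.00053352,
       -0.00046023]), 'tau': array([ 3.22982800e-03, -4.81723595e+01,  2.99245566e+01,  1.27294759e-02,
       -1.45235108e-04, -5.35006279e-06]), 'tcp_pos': array([0.13526581, 0.55836429, 0.20222179]), 'orientation': array([-2.09763830e-04,  1.18623969e-01,  9.92938928e-01, -7.70922702e-04]), 'wrist_force': array([ 0.69459864, -0.2607578 ,  0.20906539]), 'ft_torque': array([0.02808816, 0.03629176, 0.0288207 ]), 'grip_force': 0.0, 'finger_gap': 0.08534565694740118}
```

View pics/scene0.png

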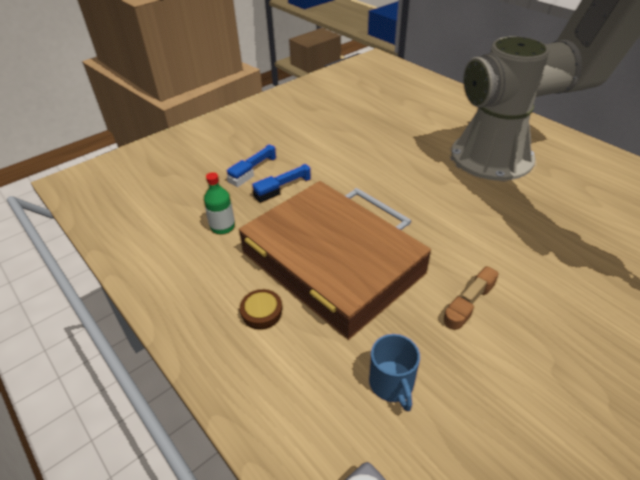

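View pics/top0.png

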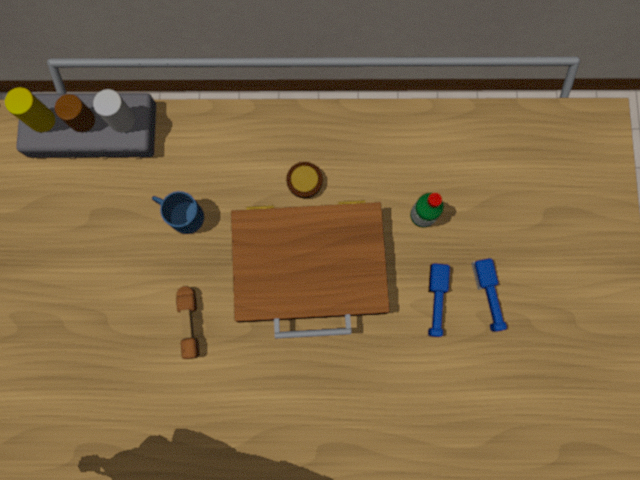

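The top view shows the shut chest at about px (231–388, 203–321), with the handle bar at (275–351, 332). There is one shoe tree at about (188, 323) and two brushes at about (438, 298) and (491, 295), and all their heads point to the hinges. The tin, mug and bottle stand behind and beside the chest.

```bash
cat > h.py <<'E'
import numpy as np, cv2
from workcell import env
def cal(n):
    c=env.get_calibration(n); f=240/np.tan(np.radians(c['vertical_fov'])/2)
    return np.array([[f,0,c['cx']],[0,f,c['cy']],[0,0,1.]]),c['rvec'],c['tvec']
def proj(n,P):
    K,r,t=cal(n); return cv2.projectPoints(np.array(P,float).reshape(-1,1,3),r,t,K,None)[0][:,0]
def ray(n,uv,z):
    K,r,t=cal(n); R=cv2.Rodrigues(r)[0]; C=-R.T@t
    d=R.T@np.linalg.inv(K)@np.array([uv[0],uv[1],1.]); return C+d*(z-C[2])/d[2]
def blobs(n,z,im=None,lo=(105,150,60),hi=(125,255,255),amin=150):
    im=env.read_camera(n) if im is None else im
    m=cv2.inRange(cv2.cvtColor(im,cv2.COLOR_RGB2HSV),lo,hi)
    k,l,s,c=cv2.connectedComponentsWithStats(m); out=[]
    for i in range(1,k):
        if s[i,4]<amin: continue
        yx=np.argwhere(l==i); P=np.array([ray(n,(x,y),z)[:2] for y,x in yx])
        cc,sz,a=cv2.minAreaRect((P*1000).astype(np.float32)); 
        out.append((s[i].tolist(),np.round(cc,1),np.round(sz,1),round(a,1)))
    return out
E
python3 - <<'E'
from h import *
im=cv2.imread('pics/top0.png')
a=cv2.resize(im[190:350,220:400],None,fx=4,fy=3.5,interpolation=cv2.INTER_CUBIC)[:, :]
cv2.imwrite('pics/c1.png',cv2.resize(im[190:345,215:405],(800,int(155*800/190)),interpolation=cv2.INTER_CUBIC)[:600])
s=cv2.imread('pics/scene0.png')
A=cv2.resize(s[175:335,230:440],(630,480),interpolation=cv2.INTER_CUBIC)
B=cv2.resize(im[280:365,165:210],(170*480//321,480),interpolation=cv2.INTER_CUBIC)[:,:170]
B=cv2.resize(im[280:365,170:200],(170,480),interpolation=cv2.INTER_CUBIC)
cv2.imwrite('pics/c2.png',np.hstack([A,B]))
print(B.shape)
for b in blobs('top',.042,im[:,:,::-1].copy()): print(b)
E
```

```text
(480, 170, 3)
([475, 259, 31, 72, 899], array([ 527.5, -383.2]), array([154.5,  39.1]), 11.3)
([429, 264, 20, 72, 877], array([ 516.9, -268.2]), array([ 39.2, 154.8]), 86.9)
```

View pics/c1.png

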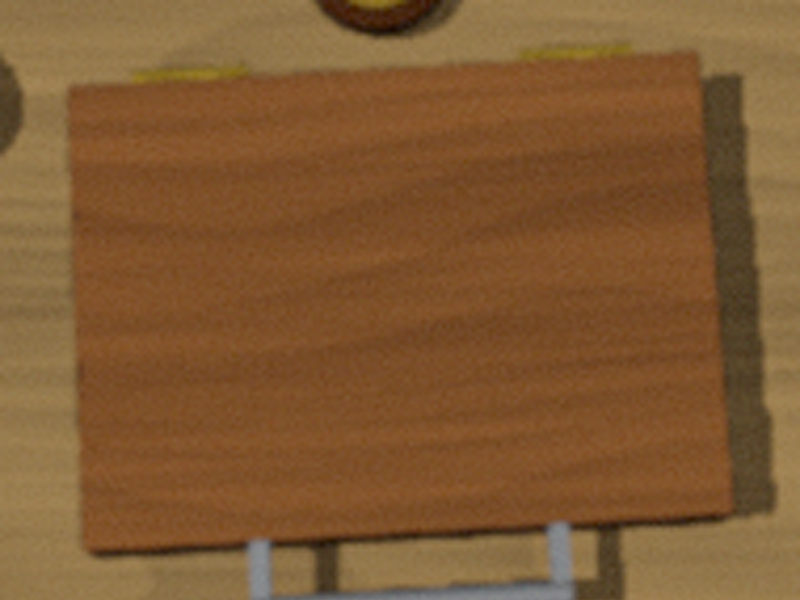

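View pics/c2.png

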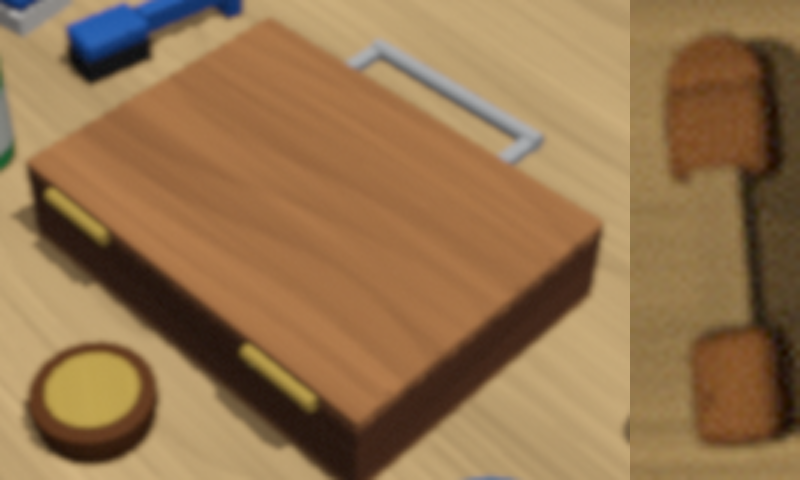

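Corners read off the crops: the lid corners in the top view are (231.4,210.7), (380.8,202.6), (388.6,312.1) and (235.9,320.6). The rounded toe of the tree is at (185.9,299) and its heel at (189,348).

```bash
python3 - <<'E'
from h import *
from scipy.optimize import least_squares
L=[(.12,.1635,.075),(.12,-.1635,.075),(-.12,-.1635,.075),(-.12,.1635,.075)]
T=np.array([(231.4,210.7),(380.8,202.6),(388.6,312.1),(235.9,320.6)])
S=np.array([(349.3,317.7),(240,229.3),(319.3,181),(430,250)])
def W(p,P): c,s=np.cos(p[2]),np.sin(p[2]); P=np.array(P); return np.c_[p[0]+c*P[:,0]-s*P[:,1],p[1]+s*P[:,0]+c*P[:,1],P[:,2]]
f=lambda p:np.r_[(proj('top',W(p,L))-T).ravel(),(proj('scene',W(p,L))-S).ravel()]
r=least_squares(f,[.55,0,0]);print(r.x,np.degrees(r.x[2]),r.fun.round(1))
r2=least_squares(lambda p:f(p)[:8],[.55,0,0]);print(r2.x,r2.fun.round(1))
print('bar',W(r.x,[(-.154,0,.07)]),'hinge mid',W(r.x,[(.12,0,.065)]))
print('peg',W(r.x,[(.03,.005,.055),(.03,-.154,.199)]))
for uv in((185.9,299.1),(189,348),(185.9,286.7),(189.5,357.9)): print(ray('top',uv,.036))
E
```

```text
[0.59876662 0.01224647 0.05319605] 3.047908978816118 [-0.6 -1.   0.4 -1.2  1.  -0.  -1.6  0.2 -0.1 -0.7 -2.1 -0.8  0.7 -0.8
  2.2 -0.9]
[0.5978058  0.01186525 0.05331384] [-0.4 -0.5  0.6 -0.8  1.2  0.4 -1.4  0.7]
bar [[0.44498446 0.00405814 0.07      ]] hinge mid [[0.71859687 0.01862698 0.065     ]]
peg [[ 0.62845833  0.01883452  0.055     ]
 [ 0.63691251 -0.13994056  0.199     ]]
[0.51959647 0.28153403 0.036     ]
[0.41432784 0.27117526 0.036     ]
[0.54675599 0.28248443 0.036     ]
[0.39336977 0.26938687 0.036     ]
```

>>> servo_tool([
  {"grip": 0, "roll": 7},
  {"grip": 0, "roll": 7},
  {"grip": 0, "roll": 7},
  {"grip": 0, "roll": 7},
  {"grip": 0, "roll": 7},
], grip_force=60)

```text
invalid input at $.increments[0]: expected keys grip, x, y, z, roll
```

>>> servo_tool([
  {"grip": 0, "roll": 7},
  {"grip": 0, "roll": 7},
  {"grip": 0, "roll": 7},
  {"grip": 0, "roll": 7},
  {"grip": 0, "roll": 7},
])

```text
invalid input at $.increments[0]: expected keys grip, x, y, z, roll
```

>>> servo_tool([
  {"grip": 0, "roll": 3.3},
  {"grip": 0, "x": -35.6, "y": 17.5},
  {"grip": 0, "x": -35.6, "y": 17.5},
  {"grip": 0, "x": -35.6, "y": 17.5},
  {"grip": 0, "x": -35.6, "y": 17.5},
])

```text
invalid input at $.increments[0]: expected keys grip, x, y, z, roll
```

>>> servo_tool([
  {"grip": 0, "x": -35.6, "y": 17.5},
  {"grip": 0, "x": -35.6, "y": 17.5},
  {"grip": 0, "x": -35.6, "y": 17.5},
  {"grip": 0, "x": -35.6, "y": 17.5},
  {"grip": 0, "x": -35.6, "y": 17.5},
])

```text
invalid input at $.increments[0]: expected keys grip, x, y, z, roll
```

>>> servo_tool([
  {"grip": 0, "x": -35.6, "y": 17.5},
  {"grip": 0, "x": -35.6, "y": 17.5},
  {"grip": 0, "x": -35.6, "y": 17.5},
  {"grip": 0, "x": -35.6, "y": 17.5},
  {"grip": 0, "x": -35.6, "y": 17.5},
])

```text
invalid input at $.increments[0]: expected keys grip, x, y, z, roll
```

>>> servo_tool([
  {"grip": 0, "x": -35.6, "y": 17.5},
  {"grip": 0, "x": -35.6, "y": 17.5},
  {"grip": 0},
  {"grip": 0},
])

```text
invalid input at $.increments[0]: expected keys grip, x, y, z, roll
```

All five keys are required in every row.

>>> servo_tool([
  {"grip": 0, "x": 0, "y": 0, "z": 0, "roll": 7},
  {"grip": 0, "x": 0, "y": 0, "z": 0, "roll": 7},
  {"grip": 0, "x": 0, "y": 0, "z": 0, "roll": 7},
  {"grip": 0, "x": 0, "y": 0, "z": 0, "roll": 7},
  {"grip": 0, "x": 0, "y": 0, "z": 0, "roll": 7},
], grip_force=60)

```text
clock: 0.52
tcp_pos: [0.1354, 0.5585, 0.2025]
orientation: [0.0, 0.414, 0.91, -0.001]
wrist_force: [0.6, -0.5, -0.3]
finger_gap: 0.0854
grip_force: 0.0
```

>>> servo_tool([
  {"grip": 0, "x": 0, "y": 0, "z": 0, "roll": 7},
  {"grip": 0, "x": 0, "y": 0, "z": 0, "roll": 7},
  {"grip": 0, "x": 0, "y": 0, "z": 0, "roll": 7},
  {"grip": 0, "x": 0, "y": 0, "z": 0, "roll": 7},
  {"grip": 0, "x": 0, "y": 0, "z": 0, "roll": 7},
])

```text
clock: 0.93
tcp_pos: [0.1353, 0.5585, 0.2025]
orientation: [0.0, 0.669, 0.743, -0.0]
wrist_force: [0.2, -0.5, -0.6]
finger_gap: 0.0852
grip_force: 0.0
```

>>> servo_tool([
  {"grip": 0, "x": 0, "y": 0, "z": 0, "roll": 3.3},
  {"grip": 0, "x": -35.6, "y": 17.5, "z": 0, "roll": 0},
  {"grip": 0, "x": -35.6, "y": 17.5, "z": 0, "roll": 0},
  {"grip": 0, "x": -35.6, "y": 17.5, "z": 0, "roll": 0},
  {"grip": 0, "x": -35.6, "y": 17.5, "z": 0, "roll": 0},
])

```text
clock: 1.35
tcp_pos: [0.213, 0.4187, 0.2023]
orientation: [0.0, 0.687, 0.726, -0.001]
wrist_force: [1.5, 0.1, -0.2]
finger_gap: 0.0856
grip_force: 0.0
```

>>> servo_tool([
  {"grip": 0, "x": -35.6, "y": 17.5, "z": 0, "roll": 0},
  {"grip": 0, "x": -35.6, "y": 17.5, "z": 0, "roll": 0},
  {"grip": 0, "x": -35.6, "y": 17.5, "z": 0, "roll": 0},
  {"grip": 0, "x": -35.6, "y": 17.5, "z": 0, "roll": 0},
  {"grip": 0, "x": -35.6, "y": 17.5, "z": 0, "roll": 0},
])

```text
clock: 1.77
tcp_pos: [0.3101, 0.2456, 0.2028]
orientation: [-0.0, 0.688, 0.726, -0.0]
wrist_force: [1.2, -0.5, 0.1]
finger_gap: 0.0853
grip_force: 0.0
```

>>> servo_tool([
  {"grip": 0, "x": -35.6, "y": 17.5, "z": 0, "roll": 0},
  {"grip": 0, "x": -35.6, "y": 17.5, "z": 0, "roll": 0},
  {"grip": 0, "x": -35.6, "y": 17.5, "z": 0, "roll": 0},
  {"grip": 0, "x": -35.6, "y": 17.5, "z": 0, "roll": 0},
  {"grip": 0, "x": -35.6, "y": 17.5, "z": 0, "roll": 0},
])

```text
clock: 2.18
tcp_pos: [0.4071, 0.0724, 0.2029]
orientation: [-0.0, 0.688, 0.726, 0.0]
wrist_force: [0.6, 0.7, -0.5]
finger_gap: 0.0851
grip_force: 0.0
```

>>> servo_tool([
  {"grip": 0, "x": -35.6, "y": 17.5, "z": 0, "roll": 0},
  {"grip": 0, "x": -35.6, "y": 17.5, "z": 0, "roll": 0},
  {"grip": 0, "x": 0, "y": 0, "z": 0, "roll": 0},
  {"grip": 0, "x": 0, "y": 0, "z": 0, "roll": 0},
])

```text
clock: 2.52
tcp_pos: [0.446, 0.0034, 0.2023]
orientation: [-0.001, 0.689, 0.724, -0.0]
wrist_force: [-0.8, 0.8, -0.2]
finger_gap: 0.0857
grip_force: 0.0
```

>>> servo_tool([
  {"grip": 0.69, "x": 0, "y": 0, "z": 20, "roll": 0},
  {"grip": 0.69, "x": 0, "y": 0, "z": 20, "roll": 0},
  {"grip": 0.69, "x": 0, "y": 0, "z": 10, "roll": 0},
  {"grip": 0.69, "x": 0, "y": 0, "z": 0, "roll": 0},
  {"grip": 0.69, "x": 0, "y": 0, "z": 0, "roll": 0},
])

```text
clock: 2.93
tcp_pos: [0.4447, 0.0061, 0.1529]
orientation: [-0.001, 0.687, 0.726, -0.0]
wrist_force: [1.1, -0.6, 0.2]
finger_gap: 0.027
grip_force: 0.0
```

```bash
python3 - <<'E'
from h import *
t=env.read_camera('top');s=env.read_camera('scene');print(env.get_state()['finger_gap'])
cv2.imwrite('pics/a1.png',np.hstack([cv2.resize(t[230:380,260:400],(400,428)),cv2.resize(s[100:260,300:450],(400,428))])[:,:,::-1])
E
```

```text
0.026668218177405566
```

View pics/a1.png

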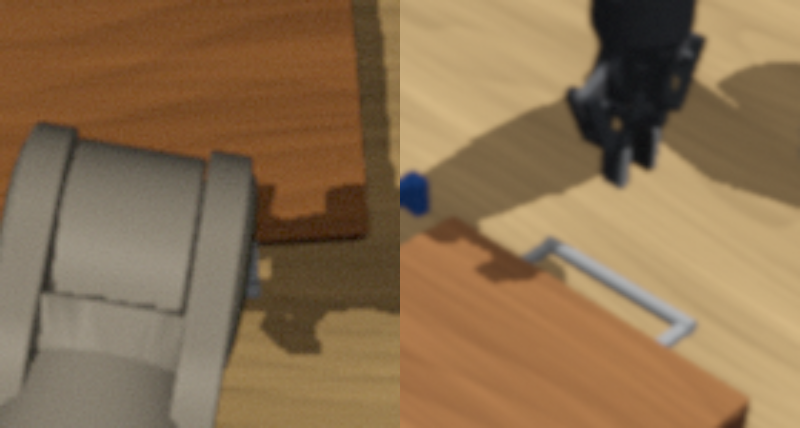

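The fingers are above the bar, shown in the right panel with bar ends at scene px of about (357,190) and (410,221). I'll check the bar's predicted position before descending.

```bash
python3 - <<'E'
from h import *
x,y,a=.5983,.0121,.0532;c,s=np.cos(a),np.sin(a)
P=[(x+c*u-s*v,y+s*u+c*v,.07) for u,v in((-.154,-.08),(-.154,.08))]
print(proj('scene',P),proj('top',P))
im=cv2.imread('pics/top0.png')
for col in(295,310,325): print(col,im[322:340,col].astype(int).tolist())
E
```

```text
[[355.62051832 190.7995692 ]
 [410.01322907 223.30194432]] [[351.03290438 330.89979869]
 [274.99637283 335.19194936]]
295 [[53, 89, 110], [55, 90, 113], [54, 90, 112], [55, 90, 110], [54, 85, 109], [56, 92, 114], [52, 89, 111], [51, 87, 112], [58, 78, 90], [90, 90, 93], [117, 112, 111], [131, 128, 126], [138, 139, 136], [127, 125, 124], [115, 116, 115], [94, 112, 130], [78, 120, 147], [74, 120, 148]]
310 [[72, 115, 144], [74, 117, 146], [79, 121, 149], [67, 115, 143], [76, 121, 151], [78, 123, 150], [79, 120, 152], [63, 95, 118], [88, 89, 95], [113, 111, 108], [129, 126, 124], [137, 137, 133], [130, 129, 126], [118, 117, 117], [90, 102, 116], [70, 105, 130], [70, 118, 147], [76, 120, 149]]
325 [[73, 113, 141], [70, 111, 140], [70, 118, 145], [75, 121, 148], [76, 122, 151], [70, 118, 146], [62, 97, 120], [80, 84, 92], [112, 106, 104], [131, 129, 127], [133, 131, 130], [134, 133, 130], [118, 118, 118], [91, 103, 110], [66, 101, 124], [65, 108, 136], [72, 117, 142], [75, 115, 142]]
```

>>> servo_tool([
  {"grip": 0.69, "x": 0, "y": 0, "z": 30, "roll": 0},
  {"grip": 0.69, "x": 0, "y": 0, "z": 30, "roll": 0},
  {"grip": 0.69, "x": 0, "y": 0, "z": 20, "roll": 0},
  {"grip": 0.69, "x": 0, "y": 0, "z": 12, "roll": 0},
  {"grip": 0.69, "x": 0, "y": 0, "z": 10, "roll": 0},
])

```text
clock: 3.45
tcp_pos: [0.4457, 0.0054, 0.0507]
orientation: [-0.0, 0.688, 0.726, 0.0]
wrist_force: [0.4, 0.2, -0.1]
finger_gap: 0.0266
grip_force: 0.0
```

>>> servo_tool([
  {"grip": 1, "x": 0, "y": 0, "z": 0, "roll": 0},
  {"grip": 1, "x": 0, "y": 0, "z": 0, "roll": 0},
  {"grip": 1, "x": 0, "y": 0, "z": 0, "roll": 0},
  {"grip": 1, "x": 0, "y": 0, "z": 0, "roll": 0},
])

```text
clock: 3.78
tcp_pos: [0.4468, 0.005, 0.0523]
orientation: [0.001, 0.688, 0.726, 0.001]
wrist_force: [-0.5, 0.6, 0.8]
finger_gap: 0.0001
grip_force: 0.0
```

```bash
python3 - <<'E'
import numpy as np
# arc waypoints: per 0.06 rad, tool y = chest x, tool z = -up
th=np.r_[np.arange(0,1.46,.05),1.48]
X=-274*np.cos(th)+5*np.sin(th);Z=274*np.sin(th)+5*np.cos(th)
print(list(zip(th[1:].round(2),np.diff(X).round(1),(-np.diff(Z)).round(1))))
E
```

```text
[(np.float64(0.05), np.float64(0.6), np.float64(-13.7)), (np.float64(0.1), np.float64(1.3), np.float64(-13.6)), (np.float64(0.15), np.float64(2.0), np.float64(-13.6)), (np.float64(0.2), np.float64(2.6), np.float64(-13.4)), (np.float64(0.25), np.float64(3.3), np.float64(-13.3)), (np.float64(0.3), np.float64(4.0), np.float64(-13.1)), (np.float64(0.35), np.float64(4.6), np.float64(-12.9)), (np.float64(0.4), np.float64(5.3), np.float64(-12.7)), (np.float64(0.45), np.float64(5.9), np.float64(-12.4)), (np.float64(0.5), np.float64(6.5), np.float64(-12.1)), (np.float64(0.55), np.float64(7.1), np.float64(-11.7)), (np.float64(0.6), np.float64(7.7), np.float64(-11.4)), (np.float64(0.65), np.float64(8.2), np.float64(-11.0)), (np.float64(0.7), np.float64(8.8), np.float64(-10.5)), (np.float64(0.75), np.float64(9.3), np.float64(-10.1)), (np.float64(0.8), np.float64(9.8), np.float64(-9.6)), (np.float64(0.85), np.float64(10.2), np.float64(-9.1)), (np.float64(0.9), np.float64(10.7), np.float64(-8.6)), (np.float64(0.95), np.float64(11.1), np.float64(-8.0)), (np.float64(1.0), np.float64(11.5), np.float64(-7.5)), (np.float64(1.05), np.float64(11.8), np.float64(-6.9)), (np.float64(1.1), np.float64(12.2), np.float64(-6.3)), (np.float64(1.15), np.float64(12.5), np.float64(-5.7)), (np.float64(1.2), np.float64(12.7), np.float64(-5.1)), (np.float64(1.25), np.float64(13.0), np.float64(-4.4)), (np.float64(1.3), np.float64(13.2), np.float64(-3.8)), (np.float64(1.35), np.float64(13.3), np.float64(-3.1)), (np.float64(1.4), np.float64(13.5), np.float64(-2.4)), (np.float64(1.45), np.float64(13.6), np.float64(-1.7)), (np.float64(1.48), np.float64(8.2), np.float64(-0.7))]
```

```bash
python3 - <<'E'
from h import *
t=env.read_camera('top');s=env.read_camera('scene');st=env.get_state();print(st['finger_gap'],st['tcp_pos'],proj('scene',[st['tcp_pos']]))
cv2.imwrite('pics/a2.png',np.hstack([cv2.resize(t[230:380,260:400],(400,428)),cv2.resize(s[100:260,300:450],(400,428))])[:,:,::-1])
E
```

```text
-0.00026304770449693115 [0.44650164 0.00502236 0.05194279] [[380.9681227  213.20196857]]
```

View pics/a2.png

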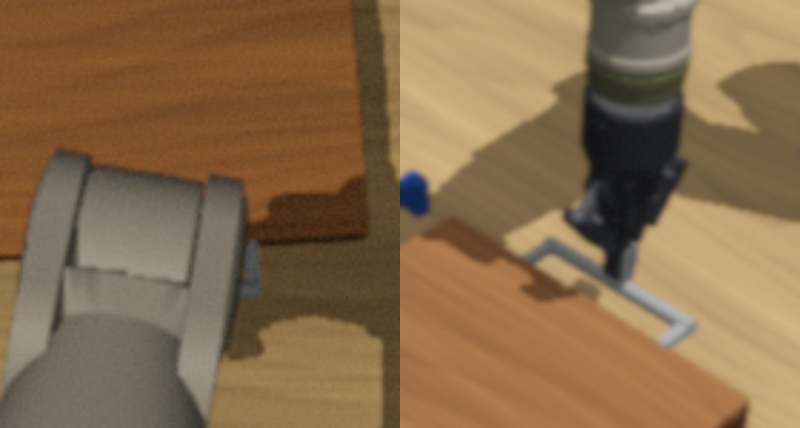

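```bash
python3 - <<'E'
from h import *
s=env.read_camera('scene')[:,:,::-1].copy()
c=cv2.resize(s[165:240,345:425],None,fx=8,fy=8,interpolation=cv2.INTER_CUBIC)
for p in [(.4465,.005,.052),(.4465,.005,.08),(.425,.005,.052),(.425,.005,.075)]:
    u=proj('scene',[p])[0];print(p,u,(u-[345,165])*8)
for col in(365,372,390,400):
    print(col,s[185:230,col].sum(1).tolist())
cv2.imwrite('pics/a3.png',c)
E
```

```text
(0.4465, 0.005, 0.052) [380.96309853 213.17751765] [287.70478822 385.42014123]
(0.4465, 0.005, 0.08) [381.76496489 203.54598101] [294.1197191  308.36784805]
(0.425, 0.005, 0.052) [387.59203348 209.06059503] [340.73626785 352.48476026]
(0.425, 0.005, 0.075) [388.33869521 201.18817755] [346.70956171 289.50542039]
365 [234, 339, 417, 456, 472, 482, 480, 452, 397, 345, 315, 294, 272, 272, 334, 411, 462, 481, 467, 429, 384, 331, 283, 241, 232, 273, 325, 350, 359, 368, 376, 376, 372, 372, 365, 364, 362, 362, 362, 361, 363, 368, 373, 376, 374]
372 [103, 99, 98, 99, 97, 165, 290, 401, 456, 469, 461, 432, 395, 351, 320, 296, 274, 265, 295, 360, 389, 355, 307, 291, 289, 289, 297, 319, 345, 353, 353, 355, 360, 370, 376, 379, 376, 373, 367, 363, 361, 360, 363, 365, 362]
390 [142, 168, 211, 255, 327, 404, 441, 448, 447, 454, 456, 452, 447, 447, 453, 460, 468, 476, 478, 479, 479, 482, 501, 521, 526, 503, 458, 395, 338, 347, 412, 460, 476, 478, 475, 475, 476, 464, 432, 394, 372, 363, 358, 364, 369]
400 [489, 492, 494, 494, 493, 490, 490, 496, 499, 494, 490, 487, 483, 473, 469, 470, 474, 470, 467, 461, 457, 452, 458, 464, 470, 476, 482, 491, 512, 531, 528, 502, 456, 392, 337, 348, 422, 483, 518, 536, 539, 531, 508, 451, 401]
```

View pics/a3.png

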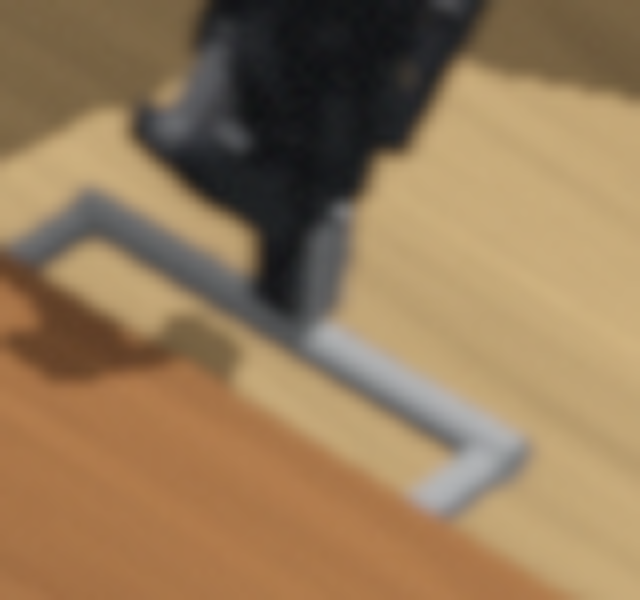

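>>> servo_tool([
  {"grip": 1, "x": 0, "y": 0, "z": -30, "roll": 0},
  {"grip": 1, "x": 0, "y": 0, "z": -30, "roll": 0},
  {"grip": 1, "x": 0, "y": 0, "z": 0, "roll": 0},
  {"grip": 1, "x": 0, "y": 0, "z": 0, "roll": 0},
])

```text
clock: 4.27
tcp_pos: [0.4475, 0.0048, 0.113]
orientation: [0.002, 0.688, 0.726, 0.001]
wrist_force: [-0.8, 0.3, -1.1]
finger_gap: -0.0004
grip_force: 0.0
```

```bash
python3 - <<'E'
from h import *
s=env.read_camera('scene')[:,:,::-1].copy();st=env.get_state();p=st['tcp_pos']
for d in(0,.019,.04): print(p,d,proj('scene',[p+[0,0,d]]))
c=s[130:230,335:425].copy()
for d in(0,.019): 
    u=proj('scene',[p+[0,0,d]])[0]-[335,130]; cv2.circle(c,tuple(int(round(v)) for v in u),0,(0,0,255),-1)
cv2.imwrite('pics/a4.png',cv2.resize(c,None,fx=6,fy=6,interpolation=cv2.INTER_NEAREST))
E
```

```text
[0.44632321 0.00500084 0.1116656 ] 0 [[382.76439669 192.19593968]]
[0.44632321 0.00500084 0.1116656 ] 0.019 [[383.34928826 185.17878722]]
[0.44632321 0.00500084 0.1116656 ] 0.04 [[384.01306586 177.21521102]]
```

View pics/a4.png

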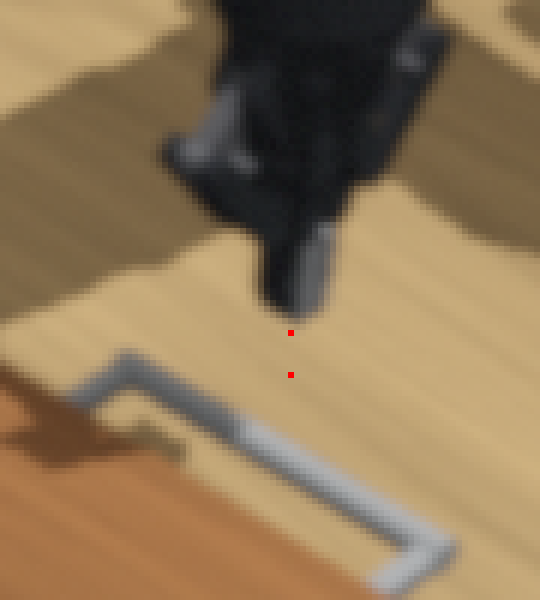

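The shut fingertips show about 9 px (~25 mm) above the projected TCP, so the real tips stood just over the bar. I'll reopen and go lower in small steps while watching the force.

>>> servo_tool([
  {"grip": 0.69, "x": 0, "y": 0, "z": 0, "roll": 0},
  {"grip": 0.69, "x": 0, "y": 0, "z": 0, "roll": 0},
  {"grip": 0.69, "x": 0, "y": 0, "z": 20, "roll": 0},
  {"grip": 0.69, "x": 0, "y": 0, "z": 20, "roll": 0},
  {"grip": 0.69, "x": 0, "y": 0, "z": 20, "roll": 0},
])

```text
clock: 4.73
tcp_pos: [0.4451, 0.0052, 0.0496]
orientation: [-0.0, 0.688, 0.726, -0.0]
wrist_force: [-0.1, -0.1, -0.5]
finger_gap: 0.0265
grip_force: 0.0
```

>>> servo_tool([
  {"grip": 0.69, "x": 0, "y": 0, "z": 5, "roll": 0},
  {"grip": 0.69, "x": 0, "y": 0, "z": 5, "roll": 0},
])

```text
clock: 4.9
tcp_pos: [0.444, 0.0054, 0.0395]
orientation: [-0.002, 0.688, 0.726, -0.001]
wrist_force: [-0.2, -1.0, 0.8]
finger_gap: 0.0265
grip_force: 0.0
```

>>> servo_tool([
  {"grip": 0.69, "x": 0, "y": 0, "z": 5, "roll": 0},
  {"grip": 0.69, "x": 0, "y": 0, "z": 3, "roll": 0},
])

```text
clock: 5.07
tcp_pos: [0.4459, 0.0051, 0.0329]
orientation: [0.0, 0.688, 0.726, 0.0]
wrist_force: [1.0, 0.5, 0.4]
finger_gap: 0.0262
grip_force: 0.0
```

>>> servo_tool([
  {"grip": 1, "x": 0, "y": 0, "z": 0, "roll": 0},
  {"grip": 1, "x": 0, "y": 0, "z": 0, "roll": 0},
  {"grip": 1, "x": 0, "y": 0, "z": 0, "roll": 0},
  {"grip": 1, "x": 0, "y": 0, "z": 0, "roll": 0},
])

```text
clock: 5.4
tcp_pos: [0.4438, 0.005, 0.0331]
orientation: [-0.001, 0.688, 0.726, -0.001]
wrist_force: [-5.6, -1.5, 1.0]
finger_gap: 0.0114
grip_force: 58.7
```

It grips now. I'll reopen and seat it 8 mm deeper so the pads centre on the bar.

>>> servo_tool([
  {"grip": 0.69, "x": 0, "y": 0, "z": 0, "roll": 0},
  {"grip": 0.69, "x": 0, "y": 0, "z": 0, "roll": 0},
  {"grip": 0.69, "x": 0, "y": 0, "z": 4, "roll": 0},
  {"grip": 0.69, "x": 0, "y": 0, "z": 4, "roll": 0},
])

```text
clock: 5.73
tcp_pos: [0.4469, 0.005, 0.0254]
orientation: [0.001, 0.688, 0.726, 0.001]
wrist_force: [0.4, 0.3, 0.1]
finger_gap: 0.0263
grip_force: 0.0
```

>>> servo_tool([
  {"grip": 1, "x": 0, "y": 0, "z": 0, "roll": 0},
  {"grip": 1, "x": 0, "y": 0, "z": 0, "roll": 0},
  {"grip": 1, "x": 0, "y": 0, "z": 0, "roll": 0},
  {"grip": 1, "x": 0, "y": 0, "z": 0, "roll": 0},
])

```text
clock: 6.07
tcp_pos: [0.4437, 0.0051, 0.0245]
orientation: [-0.001, 0.688, 0.726, -0.001]
wrist_force: [-4.9, -1.0, 2.7]
finger_gap: 0.0118
grip_force: 58.4
```

```bash
python3 - <<'E'
from h import *
s=env.read_camera('scene')[:,:,::-1].copy();st=env.get_state();p=st['tcp_pos']
c=s[150:240,335:425].copy()
for d in(0,.02): 
    u=proj('scene',[p+[0,0,d]])[0]-[335,150]; cv2.circle(c,tuple(int(round(v)) for v in u),0,(0,0,255),-1)
cv2.imwrite('pics/a5.png',cv2.resize(c,None,fx=6,fy=6,interpolation=cv2.INTER_CUBIC))
E
```

```text
(no output)
```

View pics/a5.png

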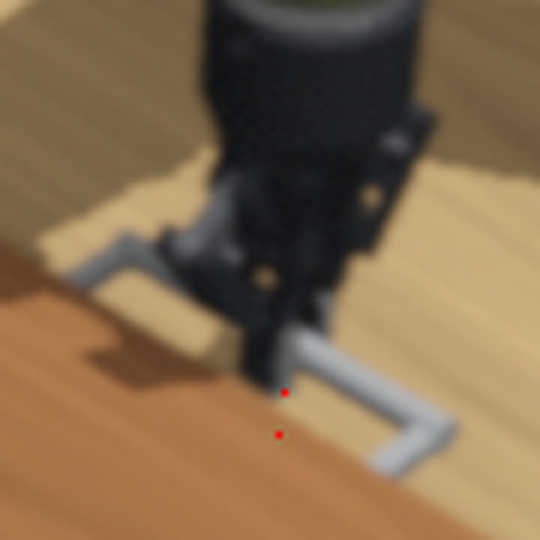

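Bar held between the pads. Starting the lid arc.

>>> servo_tool([
  {"grip": 1, "x": 0, "y": 0.6, "z": -13.7, "roll": 0},
  {"grip": 1, "x": 0, "y": 1.3, "z": -13.6, "roll": 0},
  {"grip": 1, "x": 0, "y": 2.0, "z": -13.6, "roll": 0},
  {"grip": 1, "x": 0, "y": 2.6, "z": -13.4, "roll": 0},
  {"grip": 1, "x": 0, "y": 3.3, "z": -13.3, "roll": 0},
])

```text
clock: 6.53
tcp_pos: [0.4522, 0.0056, 0.0903]
orientation: [-0.003, 0.688, 0.726, -0.002]
wrist_force: [0.4, -1.9, -18.2]
finger_gap: 0.0117
grip_force: 58.3
```

>>> servo_tool([
  {"grip": 1, "x": 0, "y": 4.0, "z": -13.1, "roll": 0},
  {"grip": 1, "x": 0, "y": 4.6, "z": -12.9, "roll": 0},
  {"grip": 1, "x": 0, "y": 5.3, "z": -12.7, "roll": 0},
  {"grip": 1, "x": 0, "y": 5.9, "z": -12.4, "roll": 0},
  {"grip": 1, "x": 0, "y": 6.5, "z": -12.1, "roll": 0},
])

```text
clock: 6.95
tcp_pos: [0.4758, 0.0069, 0.1524]
orientation: [-0.005, 0.688, 0.726, -0.005]
wrist_force: [-7.1, -4.2, -14.0]
finger_gap: 0.012
grip_force: 58.3
```

>>> servo_tool([
  {"grip": 1, "x": 0, "y": 7.1, "z": -11.7, "roll": 0},
  {"grip": 1, "x": 0, "y": 7.7, "z": -11.4, "roll": 0},
  {"grip": 1, "x": 0, "y": 8.2, "z": -11.0, "roll": 0},
  {"grip": 1, "x": 0, "y": 8.8, "z": -10.5, "roll": 0},
  {"grip": 1, "x": 0, "y": 9.3, "z": -10.1, "roll": 0},
])

```text
clock: 7.37
tcp_pos: [0.513, 0.0089, 0.207]
orientation: [-0.007, 0.688, 0.726, -0.008]
wrist_force: [-24.2, -4.5, 1.5]
finger_gap: 0.0117
grip_force: 58.6
```

>>> servo_tool([
  {"grip": 1, "x": 0, "y": 9.8, "z": -9.6, "roll": 0},
  {"grip": 1, "x": 0, "y": 10.2, "z": -9.1, "roll": 0},
  {"grip": 1, "x": 0, "y": 10.7, "z": -8.6, "roll": 0},
  {"grip": 1, "x": 0, "y": 11.1, "z": -8.0, "roll": 0},
  {"grip": 1, "x": 0, "y": 11.5, "z": -7.5, "roll": 0},
])

```text
clock: 7.78
tcp_pos: [0.5648, 0.0117, 0.2533]
orientation: [-0.007, 0.688, 0.726, -0.008]
wrist_force: [-32.1, -4.7, 19.7]
finger_gap: 0.0117
grip_force: 58.8
```

>>> servo_tool([
  {"grip": 1, "x": 0, "y": 11.8, "z": -6.9, "roll": 0},
  {"grip": 1, "x": 0, "y": 12.2, "z": -6.3, "roll": 0},
  {"grip": 1, "x": 0, "y": 12.5, "z": -5.7, "roll": 0},
  {"grip": 1, "x": 0, "y": 12.7, "z": -5.1, "roll": 0},
  {"grip": 1, "x": 0, "y": 13.0, "z": -4.4, "roll": 0},
])

```text
clock: 8.2
tcp_pos: [0.6306, 0.0152, 0.2871]
orientation: [-0.002, 0.688, 0.726, -0.004]
wrist_force: [-27.0, -1.6, 28.8]
finger_gap: 0.0115
grip_force: 58.6
```

>>> servo_tool([
  {"grip": 1, "x": 0, "y": 13.2, "z": -3.8, "roll": 0},
  {"grip": 1, "x": 0, "y": 13.3, "z": -3.1, "roll": 0},
  {"grip": 1, "x": 0, "y": 13.5, "z": -2.4, "roll": 0},
  {"grip": 1, "x": 0, "y": 13.6, "z": -1.7, "roll": 0},
  {"grip": 1, "x": 0, "y": 8.2, "z": -0.7, "roll": 0},
])

```text
clock: 8.62
tcp_pos: [0.6983, 0.0189, 0.2983]
orientation: [0.001, 0.688, 0.726, 0.001]
wrist_force: [-10.1, -0.3, 19.1]
finger_gap: 0.0119
grip_force: 64.0
```

>>> servo_tool([
  {"grip": 1, "x": 0, "y": 0, "z": 0, "roll": 0},
  {"grip": 1, "x": 0, "y": 0, "z": 0, "roll": 0},
])

```text
clock: 8.78
tcp_pos: [0.7016, 0.0191, 0.2985]
orientation: [0.003, 0.688, 0.726, 0.003]
wrist_force: [-2.0, 0.6, 18.3]
finger_gap: 0.0112
grip_force: 64.0
```

```bash
python3 - <<'E'
from h import *
s=env.read_camera('scene')[:,:,::-1].copy();st=env.get_state();print(st['tcp_pos'],st['joint_pos'],st['wrist_force'])
cv2.imwrite('pics/b1.png',s)
E
```

```text
[0.70164457 0.01908764 0.29858645] [-8.74435702e-02  6.01873598e-01  7.28768158e-01  1.68797153e+00
  8.85419496e-04  1.42932811e+00] [-1.37213151  0.2324831  16.95560762]
```

View pics/b1.png

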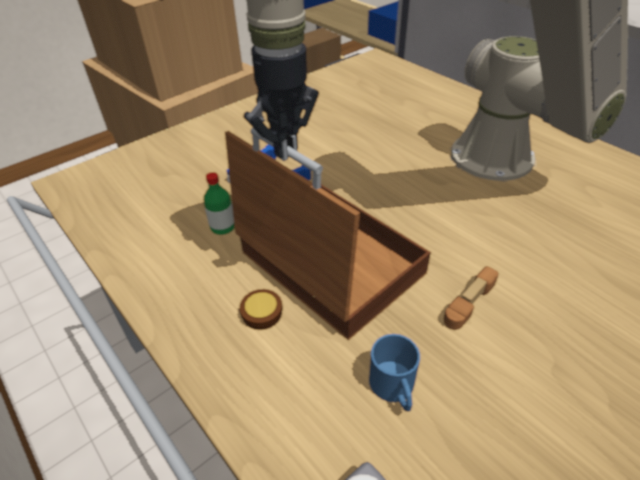

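The lid is at about 1.49 with the bar held. I'll release it, rise, back off and roll to grip the peg.

>>> servo_tool([
  {"grip": 0.65, "x": 0, "y": 0, "z": 0, "roll": 0},
  {"grip": 0.65, "x": 0, "y": 0, "z": 0, "roll": 0},
  {"grip": 0.65, "x": 0, "y": 0, "z": 0, "roll": 0},
  {"grip": 0.65, "x": 0, "y": 0, "z": -25, "roll": 0},
  {"grip": 0.65, "x": 0, "y": 0, "z": -30, "roll": 0},
])

```text
clock: 9.25
tcp_pos: [0.698, 0.0189, 0.3444]
orientation: [-0.004, 0.688, 0.726, -0.003]
wrist_force: [1.4, 0.6, 0.2]
finger_gap: 0.0298
grip_force: 0.0
```

>>> servo_tool([
  {"grip": 0.6, "x": 0, "y": -30, "z": 0, "roll": 0},
  {"grip": 0.6, "x": 0, "y": -30, "z": 0, "roll": 0},
  {"grip": 0.6, "x": 0, "y": -30, "z": 0, "roll": -7},
  {"grip": 0.6, "x": 0, "y": 0, "z": 0, "roll": -7},
  {"grip": 0.6, "x": 0, "y": 0, "z": 0, "roll": -7},
])

```text
clock: 9.67
tcp_pos: [0.6081, 0.0141, 0.3476]
orientation: [-0.001, 0.542, 0.841, -0.001]
wrist_force: [-0.2, -0.8, 0.7]
finger_gap: 0.0341
grip_force: 0.0
```

>>> servo_tool([
  {"grip": 0.6, "x": 0, "y": 0, "z": 10, "roll": -7},
  {"grip": 0.6, "x": 0, "y": 0, "z": 15, "roll": -7},
  {"grip": 0.6, "x": 0, "y": 0, "z": 15, "roll": -7},
  {"grip": 0.6, "x": 0, "y": 0, "z": 15, "roll": -7},
  {"grip": 0.6, "x": 0, "y": 0, "z": 15, "roll": -7},
])

```text
clock: 10.08
tcp_pos: [0.61, 0.014, 0.2768]
orientation: [-0.001, 0.264, 0.965, 0.0]
wrist_force: [-0.3, -0.7, -0.1]
finger_gap: 0.034
grip_force: 0.0
```

>>> servo_tool([
  {"grip": 0.6, "x": 0, "y": 0, "z": 15, "roll": -7},
  {"grip": 0.6, "x": 0, "y": 0, "z": 15, "roll": -7},
  {"grip": 0.6, "x": 0, "y": 0, "z": 15, "roll": -7},
  {"grip": 0.6, "x": 0, "y": 0, "z": 0, "roll": -6},
  {"grip": 0.6, "x": 0, "y": 0, "z": 0, "roll": 0},
])

```text
clock: 10.5
tcp_pos: [0.6092, 0.0141, 0.2312]
orientation: [-0.002, 0.033, 0.999, 0.0]
wrist_force: [-0.3, 0.1, 0.7]
finger_gap: 0.0341
grip_force: 0.0
```

```bash
cat >> h.py <<'E'
CH=np.array([.598,.0121,.0532])
def chest(p):
    c,s=np.cos(CH[2]),np.sin(CH[2]);d=np.array(p)[:2]-CH[:2];return np.array([c*d[0]+s*d[1],-s*d[0]+c*d[1],p[2]])
def st():
    S=env.get_state();q=S['orientation'];yaw=2*np.degrees(np.arctan2(q[2],q[1]))
    print('t',S['clock'],'chest mm',(chest(S['tcp_pos'])*1000).round(1),'toolx yaw',yaw.round(1),'rel chest',((yaw-np.degrees(CH[2])+180)%360-180).round(2),'gap',S['finger_gap'],'F',S['wrist_force'].round(1),'q6',S['joint_pos'][5]); return S
def show(n,name,box,f,marks=()):
    s=env.read_camera(n)[:,:,::-1].copy();x0,y0,x1,y1=box
    c=cv2.resize(s[y0:y1,x0:x1],None,fx=f,fy=f,interpolation=cv2.INTER_CUBIC)
    for m in marks:
        u=(proj(n,[m])[0]-[x0,y0])*f; cv2.circle(c,tuple(int(round(v)) for v in u),3,(0,0,255),1)
    cv2.imwrite(f'pics/{name}.png',c)
def w(x,y,z):
    c,s=np.cos(CH[2]),np.sin(CH[2]);return (CH[0]+c*x-s*y,CH[1]+s*x+c*y,z)
E
python3 - <<'E'
from h import *
st()
show('scene','d1',(210,80,450,350),2.2,[w(.025,.005,.055),w(.09,.005,.055),w(.09,-.14,.055)])
E
```

```text
t 10.5 chest mm [ 11.3   1.4 231.2] toolx yaw 176.2 rel chest 173.17 gap 0.03414895799693896 F [-0.3  0.1  0.7] q6 -0.04271502621613351
```

View pics/d1.png

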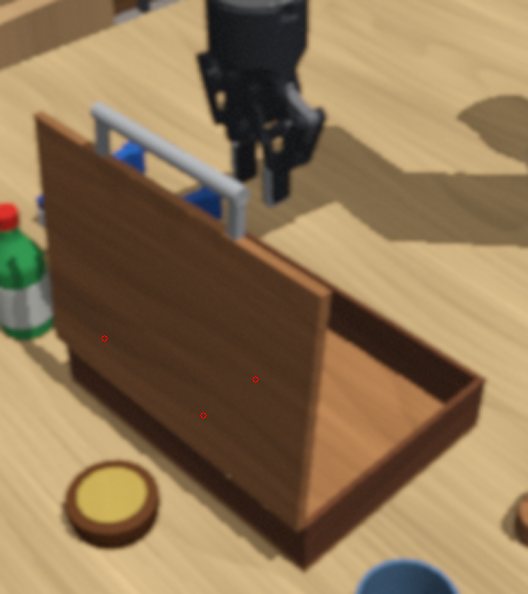

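The lid is open at about 1.48, with the gripper above the chest. I'll finish the roll, then descend onto the peg.

>>> servo_tool([
  {"grip": 0.6, "x": 0, "y": 0, "z": 0, "roll": -6.9},
  {"grip": 0.6, "x": -19, "y": 3.6, "z": 30, "roll": 0},
  {"grip": 0.6, "x": 0, "y": 0, "z": 30, "roll": 0},
  {"grip": 0.6, "x": 0, "y": 0, "z": 30, "roll": 0},
  {"grip": 0.6, "x": 0, "y": 0, "z": 30, "roll": 0},
])

```text
clock: 10.97
tcp_pos: [0.6298, 0.0186, 0.1127]
orientation: [0.001, -0.024, 1.0, -0.0]
wrist_force: [0.1, 0.1, 0.9]
finger_gap: 0.0342
grip_force: 0.0
```

>>> servo_tool([
  {"grip": 0.6, "x": 0, "y": 0, "z": 25, "roll": 0},
  {"grip": 0.6, "x": 0, "y": 0, "z": 25, "roll": 0},
  {"grip": 0.6, "x": 0, "y": 0, "z": 20, "roll": 0},
  {"grip": 0.6, "x": 0, "y": 0, "z": 15, "roll": 0},
  {"grip": 0.6, "x": 0, "y": 0, "z": 13, "roll": 0},
])

```text
clock: 11.38
tcp_pos: [0.6288, 0.0186, 0.0141]
orientation: [-0.0, -0.024, 1.0, 0.0]
wrist_force: [0.7, 0.5, 0.5]
finger_gap: 0.0341
grip_force: 0.0
```

>>> servo_tool([
  {"grip": 1, "x": 0, "y": 0, "z": 0, "roll": 0},
  {"grip": 1, "x": 0, "y": 0, "z": 0, "roll": 0},
  {"grip": 1, "x": 0, "y": 0, "z": 0, "roll": 0},
  {"grip": 1, "x": 0, "y": 0, "z": 0, "roll": 0},
])

```text
clock: 11.72
tcp_pos: [0.6283, 0.0165, 0.0161]
orientation: [-0.001, -0.024, 1.0, -0.002]
wrist_force: [-3.2, -6.0, -1.6]
finger_gap: 0.0094
grip_force: 58.4
```

```bash
python3 - <<'E'
from h import *
st()
# peg arc: chest y,z relative pivot (-140,55), r=145
th=np.r_[np.arange(0,1.62,.09),1.66]
y=145*np.cos(th);z=145*np.sin(th)
print([(float(t.round(2)),float(a.round(1)),float(b.round(1))) for t,a,b in zip(th[1:],np.diff(y),-np.diff(z))])
E
```

```text
t 11.7167 chest mm [30.5  2.8 16.1] toolx yaw 182.8 rel chest 179.75 gap 0.009358495012690577 F [-3.2 -6.  -1.6] q6 -0.1482507281280059
[(0.09, -0.6, -13.0), (0.18, -1.8, -12.9), (0.27, -2.9, -12.7), (0.36, -4.0, -12.4), (0.45, -5.1, -12.0), (0.54, -6.2, -11.5), (0.63, -7.2, -10.9), (0.72, -8.2, -10.2), (0.81, -9.0, -9.4), (0.9, -9.8, -8.6), (0.99, -10.6, -7.6), (1.08, -11.2, -6.7), (1.17, -11.8, -5.6), (1.26, -12.2, -4.5), (1.35, -12.6, -3.4), (1.44, -12.8, -2.3), (1.53, -13.0, -1.1), (1.62, -13.0, 0.1), (1.66, -5.8, 0.4)]
```

>>> servo_tool([
  {"grip": 1, "x": 0, "y": -0.6, "z": -13.0, "roll": 0},
  {"grip": 1, "x": 0, "y": -1.8, "z": -12.9, "roll": 0},
  {"grip": 1, "x": 0, "y": -2.9, "z": -12.7, "roll": 0},
  {"grip": 1, "x": 0, "y": -4.0, "z": -12.4, "roll": 0},
  {"grip": 1, "x": 0, "y": -5.1, "z": -12.0, "roll": 0},
])

```text
clock: 12.13
tcp_pos: [0.6295, 0.0032, 0.08]
orientation: [-0.0, -0.025, 1.0, -0.001]
wrist_force: [-5.3, 0.8, 1.4]
finger_gap: 0.0093
grip_force: 58.4
```

>>> servo_tool([
  {"grip": 1, "x": 0, "y": -6.2, "z": -11.5, "roll": 0},
  {"grip": 1, "x": 0, "y": -7.2, "z": -10.9, "roll": 0},
  {"grip": 1, "x": 0, "y": -8.2, "z": -10.2, "roll": 0},
  {"grip": 1, "x": 0, "y": -9.0, "z": -9.4, "roll": 0},
  {"grip": 1, "x": 0, "y": -9.8, "z": -8.6, "roll": 0},
])

```text
clock: 12.55
tcp_pos: [0.6311, -0.034, 0.1315]
orientation: [0.0, -0.026, 1.0, 0.002]
wrist_force: [-4.5, 8.3, 6.9]
finger_gap: 0.0093
grip_force: 58.6
```

>>> servo_tool([
  {"grip": 1, "x": 0, "y": -10.6, "z": -7.6, "roll": 0},
  {"grip": 1, "x": 0, "y": -11.2, "z": -6.7, "roll": 0},
  {"grip": 1, "x": 0, "y": -11.8, "z": -5.6, "roll": 0},
  {"grip": 1, "x": 0, "y": -12.2, "z": -4.5, "roll": 0},
  {"grip": 1, "x": 0, "y": -12.6, "z": -3.4, "roll": 0},
])

```text
clock: 12.97
tcp_pos: [0.6372, -0.0932, 0.1628]
orientation: [0.004, -0.027, 1.0, 0.001]
wrist_force: [-1.2, 2.8, 12.4]
finger_gap: 0.0091
grip_force: 61.3
```

>>> servo_tool([
  {"grip": 1, "x": 0, "y": -12.8, "z": -2.3, "roll": 0},
  {"grip": 1, "x": 0, "y": -13.0, "z": -1.1, "roll": 0},
  {"grip": 1, "x": 0, "y": -13.0, "z": 0.1, "roll": 0},
  {"grip": 1, "x": 0, "y": -6, "z": 0.5, "roll": 0},
  {"grip": 1, "x": 0, "y": -2, "z": 0, "roll": 0},
])

```text
clock: 13.38
tcp_pos: [0.64, -0.1428, 0.1643]
orientation: [0.004, -0.025, 1.0, -0.001]
wrist_force: [3.6, 7.1, 6.6]
finger_gap: 0.0088
grip_force: 63.7
```

```bash
python3 - <<'E'
from h import *
st()
show('scene','d2',(210,80,450,350),2.2,[w(.025,-.154,.199)])
E
```

```text
t 13.3833 chest mm [  33.7 -156.9  164.3] toolx yaw 182.9 rel chest 179.83 gap 0.00880976303846747 F [3.6 7.1 6.6] q6 -0.3930331628769108
```

View pics/d2.png

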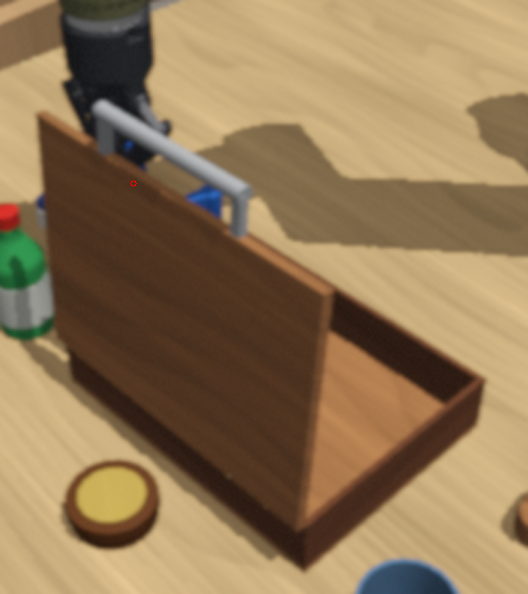

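>>> servo_tool([
  {"grip": 0.7, "x": 0, "y": 2, "z": 0, "roll": 0},
  {"grip": 0.7, "x": 0, "y": 0, "z": 0, "roll": 0},
  {"grip": 0.7, "x": 0, "y": 0, "z": 0, "roll": 0},
  {"grip": 0.7, "x": 20, "y": 0, "z": 0, "roll": 0},
  {"grip": 0.7, "x": 30, "y": 0, "z": 0, "roll": 0},
])

```text
clock: 13.85
tcp_pos: [0.5885, -0.1421, 0.1587]
orientation: [0.0, -0.026, 1.0, -0.0]
wrist_force: [-0.8, -0.4, 0.2]
finger_gap: 0.0257
grip_force: 0.0
```

>>> servo_tool([
  {"grip": 0.6, "x": 35, "y": 0, "z": 0, "roll": 0},
  {"grip": 0.6, "x": 35, "y": 0, "z": 0, "roll": 0},
  {"grip": 0.6, "x": 40, "y": 0, "z": 0, "roll": 0},
  {"grip": 0.6, "x": 40, "y": 0, "z": 0, "roll": 0},
  {"grip": 0.6, "x": 0, "y": 0, "z": 0, "roll": 0},
])

```text
clock: 14.27
tcp_pos: [0.4289, -0.1472, 0.1581]
orientation: [-0.004, -0.025, 1.0, 0.002]
wrist_force: [-1.0, 0.7, 0.1]
finger_gap: 0.0338
grip_force: 0.0
```

```bash
python3 - <<'E'
from h import *
st()
t=env.read_camera('top')
h=cv2.cvtColor(t,cv2.COLOR_RGB2HSV)
m=cv2.inRange(h,(0,150,90),(5,255,255))|cv2.inRange(h,(174,150,90),(180,255,255))
k,l,s,c=cv2.connectedComponentsWithStats(m)
print('red',[(s[i].tolist(),c[i].round(1).tolist()) for i in range(1,k) if s[i,4]>8])
print('folded stay',proj('top',[w(.09,-.14,.055),w(.09,.005,.055),w(.025,.005,.055)]).round())
print('raised stay',proj('top',[w(.09,-.14,.055),w(.09,-.154,.199),w(.025,-.154,.199)]).round())
print('brush');[print(b) for b in blobs('top',.042,t)]
E
```

```text
t 14.2667 chest mm [-177.3 -150.1  158.1] toolx yaw 182.9 rel chest 179.82 gap 0.03382336528987469 F [-1.   0.7  0.1] q6 -0.557162596487268
red [([428, 193, 14, 13, 131], [434.4, 199.3]), ([381, 199, 8, 35, 179], [384.6, 216.0])]
folded stay [[371. 218.]
 [305. 222.]
 [306. 251.]]
raised stay [[371. 218.]
 [384. 201.]
 [387. 234.]]
brush
([475, 259, 31, 72, 806], array([ 527.5, -383.2]), array([154.5,  39.1]), 11.3)
([430, 264, 19, 27, 378], array([ 566.4, -271.2]), array([39.8, 54.8]), 83.4)
```

The red stay shows at top px (381–389, 199–234), which matches the raised pose. Next is the nearer brush.

>>> servo_tool([
  {"grip": 0.5, "x": -18.5, "y": -31.1, "z": 0, "roll": 0},
  {"grip": 0.5, "x": -18.5, "y": -31.1, "z": 0, "roll": 0},
  {"grip": 0.5, "x": -18.5, "y": -31.1, "z": 0, "roll": 0},
  {"grip": 0.5, "x": -18.5, "y": -31.1, "z": 0, "roll": 0},
  {"grip": 0.5, "x": 0, "y": 0, "z": 0, "roll": 6},
])

```text
clock: 14.73
tcp_pos: [0.5224, -0.2762, 0.1583]
orientation: [0.002, 0.028, 1.0, -0.002]
wrist_force: [0.4, 0.1, 0.6]
finger_gap: 0.0428
grip_force: 0.0
```

>>> servo_tool([
  {"grip": 0.5, "x": 0, "y": 0, "z": 30, "roll": 0},
  {"grip": 0.5, "x": 0, "y": 0, "z": 30, "roll": 0},
  {"grip": 0.5, "x": 0, "y": 0, "z": 30, "roll": 0},
  {"grip": 0.5, "x": 0, "y": 0, "z": 0, "roll": 0},
  {"grip": 0.5, "x": 0, "y": 0, "z": 0, "roll": 0},
])

```text
clock: 15.15
tcp_pos: [0.5172, -0.2693, 0.0681]
orientation: [-0.002, 0.026, 1.0, 0.001]
wrist_force: [0.4, -0.1, 1.4]
finger_gap: 0.0428
grip_force: 0.0
```

```bash
python3 - <<'E'
from h import *
st()
t=env.read_camera('scene')
[print(b) for b in blobs('scene',.042,t,amin=60)]
P=lambda cx,cy,a,u:(cx+u*np.cos(a),cy+u*np.sin(a),.042)
for c in((.5169,-.2682,-.055),(.5275,-.3832,.197)): print(proj('scene',[P(*c,-.08),P(*c,0),P(*c,.08)]).round(0).tolist())
E
```

```text
t 15.15 chest mm [ -95.6 -276.7   68.1] toolx yaw 177.0 rel chest 173.94 gap 0.04280001921985964 F [ 0.4 -0.1  1.4] q6 -0.5651809037353407
([290, 0, 39, 8, 182], array([ -354.8, -1225.5]), array([ 93.4, 172.7]), 46.3)
([369, 3, 29, 40, 810], array([-441. , -853.3]), array([443.5, 110.9]), 41.1)
([297, 164, 12, 12, 80], array([ 457. , -248.6]), array([40.6, 31.9]), 90.0)
[[308.0, 164.0], [283.0, 176.0], [256.0, 188.0]]
[[274.0, 145.0], [253.0, 158.0], [231.0, 173.0]]
```

>>> servo_tool([
  {"grip": 0.5, "x": 8, "y": 1, "z": 20, "roll": 0},
  {"grip": 0.5, "x": 0, "y": 0, "z": 25, "roll": 0},
  {"grip": 0.5, "x": 0, "y": 0, "z": 20, "roll": 0},
  {"grip": 0.5, "x": 0, "y": 0, "z": 0, "roll": 0},
])

```text
clock: 15.53
tcp_pos: [0.5094, -0.2681, 0.0035]
orientation: [-0.001, 0.026, 1.0, 0.001]
wrist_force: [-1.0, -0.2, -0.8]
finger_gap: 0.0426
grip_force: 0.0
```

>>> servo_tool([
  {"grip": 0.5, "x": 0, "y": 0, "z": 8, "roll": 0},
  {"grip": 0.5, "x": 0, "y": 0, "z": 7, "roll": 0},
  {"grip": 0.5, "x": 0, "y": 0, "z": 0, "roll": 0},
])

```text
clock: 15.78
tcp_pos: [0.5106, -0.2691, -0.0099]
orientation: [0.001, 0.026, 1.0, -0.0]
wrist_force: [-1.6, 0.8, 0.3]
finger_gap: 0.0424
grip_force: 0.0
```

>>> servo_tool([
  {"grip": 1, "x": 0, "y": 0, "z": 0, "roll": 0},
  {"grip": 1, "x": 0, "y": 0, "z": 0, "roll": 0},
  {"grip": 1, "x": 0, "y": 0, "z": 0, "roll": 0},
  {"grip": 1, "x": 0, "y": 0, "z": 0, "roll": 0},
], grip_force=70)

```text
clock: 16.12
tcp_pos: [0.5109, -0.2695, -0.0091]
orientation: [0.001, 0.026, 1.0, -0.001]
wrist_force: [-0.1, -0.5, 5.5]
finger_gap: 0.0166
grip_force: 71.5
```

>>> servo_tool([
  {"grip": 1, "x": 0, "y": 0, "z": -20, "roll": 0},
  {"grip": 1, "x": 0, "y": 0, "z": -30, "roll": 0},
  {"grip": 1, "x": 0, "y": 0, "z": -30, "roll": 0},
  {"grip": 1, "x": 0, "y": 0, "z": -25, "roll": 0},
  {"grip": 1, "x": 0, "y": 0, "z": 0, "roll": -6.1},
])

```text
clock: 16.53
tcp_pos: [0.5126, -0.2704, 0.1002]
orientation: [0.003, -0.027, 1.0, -0.002]
wrist_force: [0.3, -0.6, -0.2]
finger_gap: 0.0163
grip_force: 70.6
```

>>> servo_tool([
  {"grip": 1, "x": 0, "y": 30, "z": 0, "roll": 0},
  {"grip": 1, "x": 0, "y": 30, "z": 0, "roll": 0},
  {"grip": 1, "x": 0, "y": 30, "z": 0, "roll": 0},
  {"grip": 1, "x": 0, "y": 30, "z": 0, "roll": 0},
  {"grip": 1, "x": 0, "y": 30, "z": 0, "roll": 0},
])

```text
clock: 16.95
tcp_pos: [0.5011, -0.1173, 0.0943]
orientation: [-0.0, -0.027, 1.0, 0.0]
wrist_force: [0.7, 0.2, -1.7]
finger_gap: 0.0165
grip_force: 70.3
```

>>> servo_tool([
  {"grip": 1, "x": 0, "y": 31, "z": 0, "roll": 0},
  {"grip": 1, "x": 0, "y": 31, "z": 0, "roll": 0},
  {"grip": 1, "x": -25, "y": 0, "z": 0, "roll": 0},
  {"grip": 1, "x": -25, "y": 0, "z": 0, "roll": 0},
  {"grip": 1, "x": -24, "y": 0, "z": 0, "roll": 0},
])

```text
clock: 17.37
tcp_pos: [0.5727, -0.0517, 0.0946]
orientation: [-0.0, -0.028, 1.0, 0.0]
wrist_force: [0.9, -0.9, -0.9]
finger_gap: 0.0171
grip_force: 70.4
```

>>> servo_tool([
  {"grip": 1, "x": 0, "y": 0, "z": 0, "roll": 0},
  {"grip": 1, "x": 0, "y": 0, "z": 0, "roll": 0},
])

```text
clock: 17.53
tcp_pos: [0.5727, -0.0526, 0.094]
orientation: [-0.0, -0.027, 1.0, 0.0]
wrist_force: [-0.5, 0.9, -1.7]
finger_gap: 0.0167
grip_force: 70.4
```

```bash
python3 - <<'E'
from h import *
st()
t=env.read_camera('top')
[print(b) for b in blobs('top',.042,t,amin=60)]
E
```

```text
t 17.5333 chest mm [-28.7 -63.3  94. ] toolx yaw 183.1 rel chest -179.92 gap 0.016716733717070765 F [-0.5  0.9 -1.7] q6 -0.2857734530607808
([475, 259, 31, 72, 894], array([ 527.5, -383.2]), array([154.5,  39.1]), 11.3)
```

>>> servo_tool([
  {"grip": 1, "x": 0, "y": 0, "z": 25, "roll": 0},
  {"grip": 1, "x": 0, "y": 0, "z": 25, "roll": 0},
  {"grip": 1, "x": 0, "y": 0, "z": 20, "roll": 0},
  {"grip": 1, "x": 0, "y": 0, "z": 12, "roll": 0},
  {"grip": 1, "x": 0, "y": 0, "z": 6, "roll": 0},
])

```text
clock: 18.0
tcp_pos: [0.5692, -0.0526, 0.0044]
orientation: [-0.002, -0.027, 1.0, 0.001]
wrist_force: [-0.4, 0.1, -1.3]
finger_gap: 0.0167
grip_force: 70.5
```

>>> servo_tool([
  {"grip": 1, "x": 0, "y": 0, "z": 4, "roll": 0},
  {"grip": 1, "x": 0, "y": 0, "z": 2, "roll": 0},
  {"grip": 1, "x": 0, "y": 0, "z": 0, "roll": 0},
  {"grip": 1, "x": 0, "y": 0, "z": 0, "roll": 0},
])

```text
clock: 18.33
tcp_pos: [0.573, -0.0531, 0.0015]
orientation: [0.001, -0.027, 1.0, -0.0]
wrist_force: [-0.3, -1.2, -1.0]
finger_gap: 0.017
grip_force: 70.5
```

>>> servo_tool([
  {"grip": 1, "x": 0, "y": 0, "z": 2, "roll": 0},
  {"grip": 0.6, "x": 0, "y": 0, "z": 0, "roll": 0},
  {"grip": 0.6, "x": 0, "y": 0, "z": 0, "roll": 0},
  {"grip": 0.6, "x": 0, "y": 0, "z": 0, "roll": 0},
  {"grip": 0.6, "x": 0, "y": 0, "z": -20, "roll": 0},
])

```text
clock: 18.75
tcp_pos: [0.5696, -0.0523, 0.0157]
orientation: [-0.003, -0.027, 1.0, 0.001]
wrist_force: [-0.0, 0.1, -0.2]
finger_gap: 0.0341
grip_force: 0.0
```

>>> servo_tool([
  {"grip": 0.5, "x": 0, "y": 0, "z": -30, "roll": 0},
  {"grip": 0.5, "x": 0, "y": 0, "z": -30, "roll": 0},
  {"grip": 0.5, "x": 0, "y": 0, "z": -30, "roll": 0},
  {"grip": 0.5, "x": 35.5, "y": 0, "z": 0, "roll": 0},
  {"grip": 0.5, "x": 35.5, "y": 0, "z": 0, "roll": 0},
])

```text
clock: 19.17
tcp_pos: [0.5049, -0.0577, 0.1115]
orientation: [0.004, -0.027, 1.0, -0.001]
wrist_force: [-1.1, -1.1, -0.0]
finger_gap: 0.0429
grip_force: 0.0
```

>>> servo_tool([
  {"grip": 0.5, "x": 0, "y": -36.5, "z": 0, "roll": 0},
  {"grip": 0.5, "x": 0, "y": -36.5, "z": 0, "roll": 0},
  {"grip": 0.5, "x": 0, "y": -36.5, "z": 0, "roll": 0},
  {"grip": 0.5, "x": 0, "y": -36.5, "z": 0, "roll": 0},
  {"grip": 0.5, "x": 0, "y": -36.5, "z": 0, "roll": 0},
])

```text
clock: 19.58
tcp_pos: [0.5113, -0.2407, 0.1092]
orientation: [0.001, -0.027, 1.0, -0.0]
wrist_force: [-0.2, 0.6, -0.3]
finger_gap: 0.0429
grip_force: 0.0
```

```bash
python3 - <<'E'
from h import *
st()
t=env.read_camera('top')
for b in blobs('top',.05,t,amin=60): print(b,chest([*b[1]/1000,0])*1000)
for b in blobs('top',.042,t,amin=60): print(b)
E
```

```text
t 19.5833 chest mm [-100.  -247.8  109.2] toolx yaw 183.1 rel chest -179.96 gap 0.04285092443967886 F [-0.2  0.6 -0.3] q6 -0.6360787284588822
([328, 235, 18, 72, 801], array([579.9, -49.3]), array([155.9,  36.8]), 2.9) [-21.33933177 -60.35066627   0.        ]
([328, 235, 18, 72, 801], array([581. , -49.6]), array([156.9,  37. ]), 2.9)
```

```bash
python3 - <<'E'
from h import *
for b in blobs('scene',.042,amin=60): print(b)
for b in blobs('scene',.042,cv2.imread('pics/scene0.png')[:,:,::-1].copy(),amin=60): print(b)
E
```

```text
([302, 0, 27, 8, 118], array([ -374.6, -1206.6]), array([ 93.4, 118. ]), 46.3)
([369, 3, 28, 40, 808], array([-441.6, -850.1]), array([442.9, 110.4]), 43.0)Traceback (most recent call last):
  File "<stdin>", line 3, in <module>
  File "h.py", line 17, in blobs
    yx=np.argwhere(l==i); P=np.array([ray(n,(x,y),z)[:2] for y,x in yx])
                                      ~~~^^^^^^^^^^^
  File "h.py", line 9, in ray
    K,r,t=cal(n); R=cv2.Rodrigues(r)[0]; C=-R.T@t
          ~~~^^^
  File "h.py", line 4, in cal
    c=env.get_calibration(n); f=240/np.tan(np.radians(c['vertical_fov'])/2)
ValueError: time passes only in moves, steps and waits
```

>>> servo_tool([
  {"grip": 0.5, "x": 20, "y": 35, "z": 0, "roll": 0},
  {"grip": 0.5, "x": 20, "y": 35, "z": 0, "roll": 0},
  {"grip": 0.5, "x": 0, "y": 35, "z": 0, "roll": 0},
  {"grip": 0.5, "x": 0, "y": 0, "z": 0, "roll": 0},
])

```text
clock: 20.02
tcp_pos: [0.4626, -0.1305, 0.1083]
orientation: [-0.001, -0.029, 1.0, 0.002]
wrist_force: [-1.0, 0.1, -0.6]
finger_gap: 0.0427
grip_force: 0.0
```

```bash
python3 - <<'E'
from h import *
st()
t=env.read_camera('top')
for b in blobs('top',.042,t,amin=60): print(b)
E
```

```text
t 20.0167 chest mm [-142.8 -135.2  108.3] toolx yaw 183.3 rel chest -179.75 gap 0.042682483441084114 F [-1.   0.1 -0.6] q6 -0.5012677350245626
([328, 235, 18, 72, 802], array([581.1, -49.6]), array([157. ,  36.9]), 2.9)
([475, 259, 31, 72, 794], array([ 527.2, -382.8]), array([154.9,  38.6]), 11.2)
```

>>> servo_tool([
  {"grip": 0.5, "x": -5.8, "y": -36.7, "z": 0, "roll": 0},
  {"grip": 0.5, "x": -5.8, "y": -36.7, "z": 0, "roll": 0},
  {"grip": 0.5, "x": -5.8, "y": -36.7, "z": 0, "roll": 0},
  {"grip": 0.5, "x": -5.8, "y": -36.7, "z": 0, "roll": 0},
  {"grip": 0.5, "x": -5.8, "y": -36.7, "z": 0, "roll": 0},
])

```text
clock: 20.48
tcp_pos: [0.5052, -0.3203, 0.1089]
orientation: [0.001, -0.027, 1.0, -0.0]
wrist_force: [0.9, 0.5, 0.3]
finger_gap: 0.0428
grip_force: 0.0
```

>>> servo_tool([
  {"grip": 0.5, "x": -5.8, "y": -36.7, "z": 0, "roll": 0},
  {"grip": 0.5, "x": -5.8, "y": -36.7, "z": 0, "roll": 0},
  {"grip": 0.5, "x": 0, "y": 0, "z": 20, "roll": -4},
  {"grip": 0.5, "x": 0, "y": 0, "z": 20, "roll": -4},
  {"grip": 0.5, "x": 0, "y": 0, "z": 0, "roll": 0},
])

```text
clock: 20.9
tcp_pos: [0.5181, -0.3904, 0.0641]
orientation: [-0.002, -0.097, 0.995, 0.002]
wrist_force: [-1.4, 0.5, -0.7]
finger_gap: 0.0431
grip_force: 0.0
```

>>> servo_tool([
  {"grip": 0.5, "x": 0, "y": 0, "z": 0, "roll": 0},
  {"grip": 0.5, "x": 0, "y": 0, "z": 0, "roll": 0},
])

```text
clock: 21.07
tcp_pos: [0.5204, -0.3908, 0.0694]
orientation: [0.0, -0.096, 0.995, -0.0]
wrist_force: [0.3, 0.3, 0.4]
finger_gap: 0.0427
grip_force: 0.0
```

>>> servo_tool([
  {"grip": 0.5, "x": -1, "y": 6, "z": 20, "roll": 0},
  {"grip": 0.5, "x": 0, "y": 0, "z": 25, "roll": 0},
  {"grip": 0.5, "x": 0, "y": 0, "z": 20, "roll": 0},
  {"grip": 0.5, "x": 0, "y": 0, "z": 8, "roll": 0},
  {"grip": 0.5, "x": 0, "y": 0, "z": 6, "roll": 0},
])

```text
clock: 21.48
tcp_pos: [0.5201, -0.3842, -0.0102]
orientation: [0.0, -0.096, 0.995, -0.0]
wrist_force: [-0.9, -0.7, 0.7]
finger_gap: 0.0428
grip_force: 0.0
```

>>> servo_tool([
  {"grip": 1, "x": 0, "y": 0, "z": 0, "roll": 0},
  {"grip": 1, "x": 0, "y": 0, "z": 0, "roll": 0},
  {"grip": 1, "x": 0, "y": 0, "z": 0, "roll": 0},
  {"grip": 1, "x": 0, "y": 0, "z": 0, "roll": 0},
  {"grip": 1, "x": 0, "y": 0, "z": 0, "roll": 0},
])

```text
clock: 21.9
tcp_pos: [0.5209, -0.3855, -0.0088]
orientation: [0.001, -0.096, 0.995, -0.001]
wrist_force: [0.5, -0.4, 4.0]
finger_gap: 0.0166
grip_force: 69.7
```

>>> servo_tool([
  {"grip": 1, "x": 0, "y": 0, "z": -20, "roll": 0},
  {"grip": 1, "x": 0, "y": 0, "z": -30, "roll": 0},
  {"grip": 1, "x": 0, "y": 0, "z": -30, "roll": 0},
  {"grip": 1, "x": 0, "y": 0, "z": -25, "roll": 4},
  {"grip": 1, "x": 0, "y": 0, "z": 0, "roll": 4.1},
])

```text
clock: 22.32
tcp_pos: [0.5225, -0.387, 0.1012]
orientation: [0.003, -0.024, 1.0, -0.003]
wrist_force: [0.5, -0.9, -0.7]
finger_gap: 0.0171
grip_force: 69.0
```

>>> servo_tool([
  {"grip": 1, "x": 0, "y": 0, "z": 0, "roll": 0},
  {"grip": 1, "x": 0, "y": 0, "z": 0, "roll": 0},
])

```text
clock: 22.48
tcp_pos: [0.5196, -0.3843, 0.0944]
orientation: [-0.0, -0.027, 1.0, 0.0]
wrist_force: [-0.2, 0.9, -2.2]
finger_gap: 0.0165
grip_force: 68.8
```

```bash
python3 - <<'E'
from h import *
st()
E
```

```text
t 22.4833 chest mm [ -99.4 -391.6   94.4] toolx yaw 183.1 rel chest -179.96 gap 0.016475763971169604 F [-0.2  0.9 -2.2] q6 -0.8148618748767036
```

>>> servo_tool([
  {"grip": 1, "x": 0, "y": 36.9, "z": 0, "roll": 0},
  {"grip": 1, "x": 0, "y": 36.9, "z": 0, "roll": 0},
  {"grip": 1, "x": 0, "y": 36.9, "z": 0, "roll": 0},
  {"grip": 1, "x": 0, "y": 36.9, "z": 0, "roll": 0},
  {"grip": 1, "x": 0, "y": 36.9, "z": 0, "roll": 0},
])

```text
clock: 22.9
tcp_pos: [0.5086, -0.1981, 0.0928]
orientation: [-0.001, -0.027, 1.0, 0.001]
wrist_force: [0.6, 0.2, -1.4]
finger_gap: 0.017
grip_force: 69.0
```

>>> servo_tool([
  {"grip": 1, "x": 0, "y": 36.9, "z": 0, "roll": 0},
  {"grip": 1, "x": 0, "y": 36.9, "z": 0, "roll": 0},
  {"grip": 1, "x": 0, "y": 36.9, "z": 0, "roll": 0},
  {"grip": 1, "x": 0, "y": 36.9, "z": 0, "roll": 0},
  {"grip": 1, "x": 0, "y": 36.9, "z": 0, "roll": 0},
])

```text
clock: 23.32
tcp_pos: [0.4989, -0.0141, 0.0932]
orientation: [-0.001, -0.027, 1.0, 0.0]
wrist_force: [0.8, 0.1, -2.1]
finger_gap: 0.0168
grip_force: 69.0
```

>>> servo_tool([
  {"grip": 1, "x": 0, "y": 37, "z": 0, "roll": 0},
  {"grip": 1, "x": -25, "y": 0, "z": 0, "roll": 0},
  {"grip": 1, "x": -25, "y": 0, "z": 0, "roll": 0},
  {"grip": 1, "x": -21, "y": 0, "z": 0, "roll": 0},
  {"grip": 1, "x": 0, "y": 0, "z": 0, "roll": 0},
])

```text
clock: 23.73
tcp_pos: [0.5727, 0.0251, 0.0932]
orientation: [0.001, -0.027, 1.0, 0.0]
wrist_force: [1.0, 0.2, -1.7]
finger_gap: 0.0164
grip_force: 69.2
```

>>> servo_tool([
  {"grip": 1, "x": 0, "y": 0, "z": 0, "roll": 0},
  {"grip": 1, "x": 0, "y": 0, "z": 0, "roll": 0},
])

```text
clock: 23.9
tcp_pos: [0.5679, 0.0247, 0.0931]
orientation: [-0.002, -0.026, 1.0, 0.0]
wrist_force: [-1.1, 0.6, -1.6]
finger_gap: 0.0167
grip_force: 69.2
```

```bash
python3 - <<'E'
from h import *
st()
t=env.read_camera('top')
for b in blobs('top',.05,t,amin=60): print(b,chest([*b[1]/1000,0])*1000)
E
```

```text
t 23.9 chest mm [-29.4  14.2  93.1] toolx yaw 183.0 rel chest 179.98 gap 0.01665353475686273 F [-1.1  0.6 -1.6] q6 -0.15068127364453535
([327, 235, 19, 72, 764], array([579.9, -47.6]), array([155.7,  38.4]), 2.2) [-21.24893442 -58.65307141   0.        ]
```

Lower, release and go toward the tree.

>>> servo_tool([
  {"grip": 1, "x": 0, "y": 0, "z": 25, "roll": 0},
  {"grip": 1, "x": 0, "y": 0, "z": 25, "roll": 0},
  {"grip": 1, "x": 0, "y": 0, "z": 20, "roll": 0},
  {"grip": 1, "x": 0, "y": 0, "z": 12, "roll": 0},
  {"grip": 1, "x": 0, "y": 0, "z": 6, "roll": 0},
])

```text
clock: 24.37
tcp_pos: [0.5666, 0.0246, 0.0044]
orientation: [-0.002, -0.026, 1.0, 0.0]
wrist_force: [0.5, -0.3, -0.9]
finger_gap: 0.0166
grip_force: 69.2
```

>>> servo_tool([
  {"grip": 1, "x": 0, "y": 0, "z": 4, "roll": 0},
  {"grip": 1, "x": 0, "y": 0, "z": 2, "roll": 0},
  {"grip": 1, "x": 0, "y": 0, "z": 1, "roll": 0},
  {"grip": 1, "x": 0, "y": 0, "z": 0, "roll": 0},
])

```text
clock: 24.7
tcp_pos: [0.5702, 0.0245, 0.0003]
orientation: [0.001, -0.026, 1.0, -0.0]
wrist_force: [-0.1, -1.0, -1.0]
finger_gap: 0.0165
grip_force: 69.2
```

>>> servo_tool([
  {"grip": 0.6, "x": 0, "y": 0, "z": 0, "roll": 0},
  {"grip": 0.6, "x": 0, "y": 0, "z": 0, "roll": 0},
  {"grip": 0.6, "x": 0, "y": 0, "z": 0, "roll": 0},
  {"grip": 0.6, "x": 0, "y": 0, "z": -20, "roll": 0},
  {"grip": 0.6, "x": 0, "y": 0, "z": -30, "roll": 0},
])

```text
clock: 25.12
tcp_pos: [0.5671, 0.0248, 0.0476]
orientation: [-0.003, -0.026, 1.0, 0.0]
wrist_force: [0.6, -0.5, 0.2]
finger_gap: 0.0341
grip_force: 0.0
```

>>> servo_tool([
  {"grip": 0.5, "x": 0, "y": 0, "z": -30, "roll": 0},
  {"grip": 0.5, "x": 0, "y": 0, "z": -30, "roll": 0},
  {"grip": 0.5, "x": 35, "y": 0, "z": 0, "roll": 0},
  {"grip": 0.5, "x": 40, "y": 0, "z": 0, "roll": 0},
  {"grip": 0.5, "x": 40, "y": 0, "z": 0, "roll": 0},
])

```text
clock: 25.53
tcp_pos: [0.4549, 0.0184, 0.1106]
orientation: [0.001, -0.026, 1.0, -0.0]
wrist_force: [-0.6, -0.1, -0.2]
finger_gap: 0.0427
grip_force: 0.0
```

>>> servo_tool([
  {"grip": 0.5, "x": 0, "y": 0, "z": 0, "roll": 0},
  {"grip": 0.5, "x": 0, "y": 0, "z": 0, "roll": 0},
])

```text
clock: 25.7
tcp_pos: [0.4521, 0.0189, 0.1097]
orientation: [-0.001, -0.026, 1.0, 0.0]
wrist_force: [0.4, 0.5, 0.3]
finger_gap: 0.0428
grip_force: 0.0
```

```bash
python3 - <<'E'
from h import *
st()
t=env.read_camera('top')
for b in blobs('top',.05,t,amin=60): print(b,chest([*b[1]/1000,0])*1000)
a=cv2.imread('pics/top0.png')[:,:,::-1]
d=np.abs(t.astype(int)-a)[275:370,165:215].max(2); print('tree diff',d.max(),(d>60).sum())
s=cv2.imread('pics/scene0.png')[:,:,::-1].copy(); s1=env.read_camera('scene')
for n,A,B,box in(('tin',a,t,(280,155,330,200)),('mug',a,t,(145,185,210,240)),('bottle s',s,s1,(195,168,240,238)),('mug s',s,s1,(360,330,425,410)),('tin s',s,s1,(236,285,285,330))):
    x0,y0,x1,y1=box; d=np.abs(A.astype(int)-B)[y0:y1,x0:x1].max(2); print(n,(d>60).sum())
cv2.imwrite('pics/e1.png',cv2.resize(t[185:375,155:425],None,fx=2.9,fy=2.9)[:,:,::-1])
E
```

```text
t 25.7 chest mm [-145.3   14.6  109.7] toolx yaw 183.0 rel chest 179.92 gap 0.04284436311788085 F [0.4 0.5 0.3] q6 -0.18775681358714041
([328, 235, 18, 72, 764], array([580.4, -47.2]), array([ 37.1, 155.6]), 89.7) [-20.72837185 -58.28022478   0.        ]
([293, 237, 17, 44, 560], array([606.5,  30.2]), array([35.1, 95. ]), 90.0) [ 9.45044017 17.62240564  0.        ]
tree diff 28 0
tin 397
mug 0
bottle s 461
mug s 0
tin s 8
```

>>> servo_tool([
  {"grip": 0.5, "x": -3.5, "y": 36.5, "z": 0, "roll": 0},
  {"grip": 0.5, "x": -3.5, "y": 36.5, "z": 0, "roll": 0},
  {"grip": 0.5, "x": -3.5, "y": 36.5, "z": 0, "roll": 0},
  {"grip": 0.5, "x": -3.5, "y": 36.5, "z": 0, "roll": 0},
  {"grip": 0.5, "x": -3.5, "y": 36.5, "z": 0, "roll": 0},
])

```text
clock: 26.22
tcp_pos: [0.4651, 0.2041, 0.1101]
orientation: [0.001, -0.026, 1.0, 0.0]
wrist_force: [0.8, -0.1, 0.2]
finger_gap: 0.0427
grip_force: 0.0
```

>>> servo_tool([
  {"grip": 0.5, "x": -3.5, "y": 36.5, "z": 0, "roll": 0},
  {"grip": 0.5, "x": -3.5, "y": 36.5, "z": 0, "roll": 0},
  {"grip": 0.5, "x": 0, "y": 0, "z": 20, "roll": -2.6},
  {"grip": 0.5, "x": 0, "y": 0, "z": 20, "roll": 0},
  {"grip": 0.5, "x": 0, "y": 0, "z": 0, "roll": 0},
])

```text
clock: 26.63
tcp_pos: [0.4653, 0.2759, 0.0662]
orientation: [-0.002, -0.05, 0.999, -0.001]
wrist_force: [-0.3, -0.5, -0.5]
finger_gap: 0.0431
grip_force: 0.0
```

>>> servo_tool([
  {"grip": 0.5, "x": 0, "y": 0, "z": 0, "roll": 0},
  {"grip": 0.5, "x": 0, "y": 0, "z": 0, "roll": 0},
])

```text
clock: 26.8
tcp_pos: [0.4673, 0.2753, 0.0703]
orientation: [0.0, -0.048, 0.999, 0.0]
wrist_force: [-0.1, -0.6, -0.1]
finger_gap: 0.0423
grip_force: 0.0
```

View pics/e1.png

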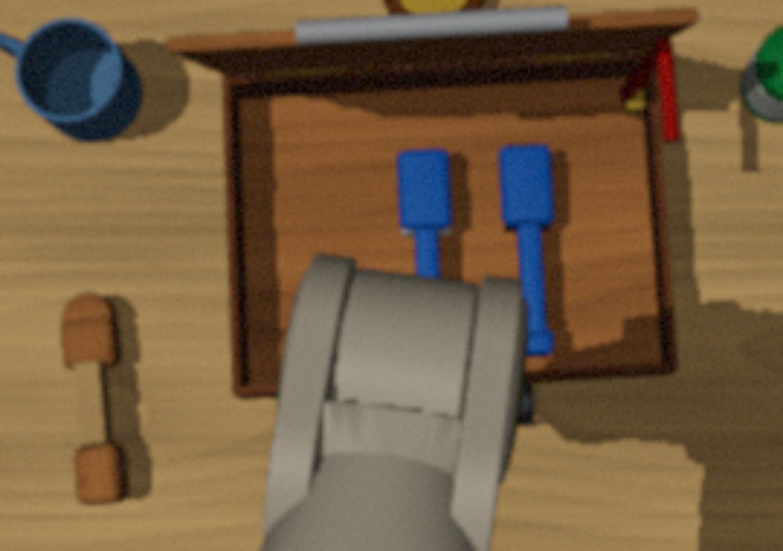

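Both brushes lie flat and aligned in the chest. The stay is up with the lid propped on it, and the tree is unmoved at the left. Grasping the tree now.

>>> servo_tool([
  {"grip": 0.5, "x": 3, "y": 0, "z": 20, "roll": 0},
  {"grip": 0.5, "x": 0, "y": 0, "z": 25, "roll": 0},
  {"grip": 0.5, "x": 0, "y": 0, "z": 20, "roll": 0},
  {"grip": 0.5, "x": 0, "y": 0, "z": 10, "roll": 0},
  {"grip": 0.5, "x": 0, "y": 0, "z": 6, "roll": 0},
])

```text
clock: 27.22
tcp_pos: [0.4634, 0.2744, -0.0116]
orientation: [-0.0, -0.048, 0.999, 0.0]
wrist_force: [-0.7, 0.2, -0.6]
finger_gap: 0.0428
grip_force: 0.0
```

>>> servo_tool([
  {"grip": 1, "x": 0, "y": 0, "z": 0, "roll": 0},
  {"grip": 1, "x": 0, "y": 0, "z": 0, "roll": 0},
  {"grip": 1, "x": 0, "y": 0, "z": 0, "roll": 0},
  {"grip": 1, "x": 0, "y": 0, "z": 0, "roll": 0},
  {"grip": 1, "x": 0, "y": 0, "z": 0, "roll": 0},
])

```text
clock: 27.63
tcp_pos: [0.4642, 0.2752, -0.0101]
orientation: [0.001, -0.049, 0.999, 0.0]
wrist_force: [0.1, 0.0, 4.4]
finger_gap: 0.0171
grip_force: 68.7
```

>>> servo_tool([
  {"grip": 1, "x": 0, "y": 0, "z": -20, "roll": 0},
  {"grip": 1, "x": 0, "y": 0, "z": -30, "roll": 0},
  {"grip": 1, "x": 0, "y": 0, "z": -30, "roll": 0},
  {"grip": 1, "x": 0, "y": 0, "z": -25, "roll": 2.6},
  {"grip": 1, "x": 0, "y": 0, "z": 0, "roll": 0},
])

```text
clock: 28.05
tcp_pos: [0.4665, 0.2763, 0.0994]
orientation: [0.004, -0.025, 1.0, 0.002]
wrist_force: [2.1, 0.2, -0.5]
finger_gap: 0.017
grip_force: 68.2
```

>>> servo_tool([
  {"grip": 1, "x": 0, "y": 0, "z": 0, "roll": 0},
  {"grip": 1, "x": 0, "y": 0, "z": 0, "roll": 0},
])

```text
clock: 28.22
tcp_pos: [0.4625, 0.2746, 0.0931]
orientation: [-0.0, -0.026, 1.0, -0.0]
wrist_force: [0.0, 0.0, -1.9]
finger_gap: 0.0166
grip_force: 68.2
```

```bash
python3 - <<'E'
from h import *
st()
E
```

```text
t 28.2167 chest mm [-121.3  269.3   93.1] toolx yaw 183.0 rel chest 179.96 gap 0.01662360410273734 F [ 0.   0.  -1.9] q6 0.3339472456310659
```

>>> servo_tool([
  {"grip": 1, "x": 0, "y": -35.4, "z": 0, "roll": 0},
  {"grip": 1, "x": 0, "y": -35.4, "z": 0, "roll": 0},
  {"grip": 1, "x": 0, "y": -35.4, "z": 0, "roll": 0},
  {"grip": 1, "x": 0, "y": -35.4, "z": 0, "roll": 0},
  {"grip": 1, "x": 0, "y": -35.4, "z": 0, "roll": 0},
])

```text
clock: 28.63
tcp_pos: [0.4704, 0.0965, 0.0917]
orientation: [-0.002, -0.027, 1.0, 0.0]
wrist_force: [0.7, 0.3, -1.0]
finger_gap: 0.0167
grip_force: 68.4
```

>>> servo_tool([
  {"grip": 1, "x": -31, "y": 0, "z": 0, "roll": 0},
  {"grip": 1, "x": -31, "y": 0, "z": 0, "roll": 0},
  {"grip": 1, "x": -31, "y": 0, "z": 0, "roll": 0},
  {"grip": 1, "x": 0, "y": 0, "z": 0, "roll": 0},
  {"grip": 1, "x": 0, "y": 0, "z": 0, "roll": 0},
])

```text
clock: 29.05
tcp_pos: [0.5649, 0.1024, 0.0911]
orientation: [-0.002, -0.026, 1.0, 0.0]
wrist_force: [-0.9, 0.5, -0.8]
finger_gap: 0.0166
grip_force: 68.6
```

```bash
python3 - <<'E'
from h import *
st()
t=env.read_camera('top')
for b in blobs('top',.05,t,amin=60): print(b,chest([*b[1]/1000,0])*1000)
E
```

```text
t 29.05 chest mm [-28.2  92.   91.1] toolx yaw 183.0 rel chest 179.91 gap 0.016552592479121463 F [-0.9  0.5 -0.8] q6 -0.012083287533686373
([328, 235, 18, 72, 776], array([580. , -48.8]), array([155.8,  36.5]), 2.4) [-21.21288579 -59.85669116   0.        ]
([292, 237, 18, 72, 819], array([576.3,  31.3]), array([ 37.3, 155.6]), 90.0) [-20.64834089  20.32673162   0.        ]
```

>>> servo_tool([
  {"grip": 1, "x": 0, "y": 0, "z": 25, "roll": 0},
  {"grip": 1, "x": 0, "y": 0, "z": 25, "roll": 0},
  {"grip": 1, "x": 0, "y": 0, "z": 20, "roll": 0},
  {"grip": 1, "x": 0, "y": 0, "z": 12, "roll": 0},
  {"grip": 1, "x": 0, "y": 0, "z": 6, "roll": 0},
])

```text
clock: 29.52
tcp_pos: [0.561, 0.103, 0.0028]
orientation: [-0.003, -0.026, 1.0, -0.0]
wrist_force: [0.0, -0.0, -1.8]
finger_gap: 0.0168
grip_force: 68.6
```

>>> servo_tool([
  {"grip": 1, "x": 0, "y": 0, "z": 3, "roll": 0},
  {"grip": 1, "x": 0, "y": 0, "z": 1.5, "roll": 0},
  {"grip": 1, "x": 0, "y": 0, "z": 0, "roll": 0},
  {"grip": 1, "x": 0, "y": 0, "z": 0, "roll": 0},
])

```text
clock: 29.85
tcp_pos: [0.5657, 0.1029, 0.0021]
orientation: [0.001, -0.026, 1.0, 0.0]
wrist_force: [0.7, -0.2, -1.1]
finger_gap: 0.0168
grip_force: 68.6
```

>>> servo_tool([
  {"grip": 0.6, "x": 0, "y": 0, "z": 0, "roll": 0},
  {"grip": 0.6, "x": 0, "y": 0, "z": 0, "roll": 0},
  {"grip": 0.6, "x": 0, "y": 0, "z": 0, "roll": 0},
  {"grip": 0.6, "x": 0, "y": 0, "z": -20, "roll": 0},
  {"grip": 0.6, "x": 0, "y": 0, "z": -30, "roll": 0},
])

```text
clock: 30.27
tcp_pos: [0.5624, 0.1026, 0.049]
orientation: [-0.003, -0.026, 1.0, 0.0]
wrist_force: [0.3, 0.1, -0.2]
finger_gap: 0.034
grip_force: 0.0
```

>>> servo_tool([
  {"grip": 0.6, "x": 0, "y": 0, "z": -30, "roll": 0},
  {"grip": 0.6, "x": 0, "y": 0, "z": -35, "roll": 0},
  {"grip": 0.6, "x": 35, "y": 0, "z": 0, "roll": 0},
  {"grip": 0.6, "x": 40, "y": 0, "z": 0, "roll": 0},
  {"grip": 0.6, "x": 40, "y": 0, "z": 0, "roll": 0},
])

```text
clock: 30.68
tcp_pos: [0.4505, 0.0967, 0.1172]
orientation: [0.001, -0.026, 1.0, 0.0]
wrist_force: [-1.4, -0.1, 0.6]
finger_gap: 0.0345
grip_force: 0.0
```

>>> servo_tool([
  {"grip": 0.6, "x": 0, "y": 40, "z": 0, "roll": 0},
  {"grip": 0.6, "x": 0, "y": 40, "z": 0, "roll": 0},
  {"grip": 0.6, "x": 0, "y": 40, "z": 0, "roll": 0},
  {"grip": 0.6, "x": 0, "y": 40, "z": 0, "roll": 0},
  {"grip": 0.6, "x": 0, "y": 40, "z": 0, "roll": 0},
])

```text
clock: 31.1
tcp_pos: [0.4398, 0.2983, 0.1169]
orientation: [0.001, -0.026, 1.0, 0.0]
wrist_force: [1.4, -0.7, 0.9]
finger_gap: 0.0343
grip_force: 0.0
```

>>> servo_tool([
  {"grip": 0.6, "x": 0, "y": 30, "z": 0, "roll": 0},
  {"grip": 0.6, "x": 0, "y": 0, "z": 0, "roll": 0},
  {"grip": 0.6, "x": 0, "y": 0, "z": 0, "roll": 0},
  {"grip": 0.6, "x": 0, "y": 0, "z": 0, "roll": 0},
  {"grip": 0.6, "x": 0, "y": 0, "z": 0, "roll": 0},
])

```text
clock: 31.52
tcp_pos: [0.4383, 0.3255, 0.1162]
orientation: [-0.0, -0.025, 1.0, -0.0]
wrist_force: [0.5, -0.9, 0.4]
finger_gap: 0.0341
grip_force: 0.0
```

```bash
python3 - <<'E'
from h import *
st()
t=env.read_camera('top');s=env.read_camera('scene')
for b in blobs('top',.05,t,amin=60): print(b,chest([*b[1]/1000,0])*1000)
a=cv2.resize(t[160:350,150:460],(620,380));b=cv2.resize(s[80:430,180:460],(176,220))
cv2.imwrite('pics/f1.png',np.vstack([a,np.hstack([b,np.zeros((220,444,3),np.uint8)])])[:,:,::-1])
E
```

```text
t 31.5167 chest mm [-142.8  321.5  116.2] toolx yaw 182.9 rel chest 179.86 gap 0.034092853995802884 F [ 0.5 -0.9  0.4] q6 0.44107927071443465
([328, 235, 18, 72, 801], array([580. , -49.7]), array([155.9,  36.9]), 3.4) [-21.26074321 -60.75541785   0.        ]
([293, 237, 17, 72, 800], array([576.3,  30.3]), array([ 35.1, 155.5]), 90.0) [-20.7015158   19.32814641   0.        ]
```

View pics/f1.png

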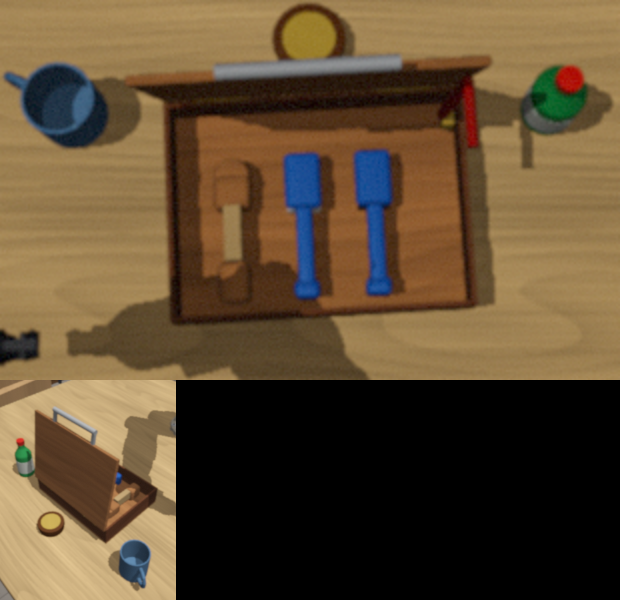

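All three items lie flat side by side with heads to the hinges, and the bystanders are undisturbed. I'll check that the lid has settled on the stay.

```bash
python3 - <<'E'
from h import *
t=env.read_camera('top')
g=t.astype(int)
c0=int(proj('top',[w(.078,0,.336)])[0][0])
for th in(1.36,1.38,1.4,1.42,1.45,1.49): print(th,proj('top',[w(.12-.274*np.cos(th)+.005*np.sin(th),0,.065+.274*np.sin(th)+.005*np.cos(th))])[0].round(1))
print(c0,[(r,g[r,c0].tolist()) for r in range(182,204)])
E
```

```text
1.36 [304.3 198.9]
1.38 [304.1 195.7]
1.4 [303.9 192.6]
1.42 [303.8 189.4]
1.45 [303.5 184.6]
1.49 [303.2 178.4]
303 [(182, [154, 126, 38]), (183, [152, 126, 39]), (184, [153, 124, 45]), (185, [154, 125, 39]), (186, [154, 127, 41]), (187, [154, 123, 37]), (188, [154, 126, 54]), (189, [133, 116, 86]), (190, [119, 117, 118]), (191, [136, 137, 141]), (192, [142, 143, 145]), (193, [142, 143, 144]), (194, [133, 138, 138]), (195, [123, 126, 127]), (196, [107, 105, 107]), (197, [68, 65, 66]), (198, [50, 40, 33]), (199, [43, 24, 10]), (200, [38, 21, 7]), (201, [42, 29, 16]), (202, [37, 27, 3]), (203, [34, 22, 6])]
```

>>> servo_tool([
  {"grip": 0.6, "x": 0, "y": 0, "z": 0, "roll": 0},
  {"grip": 0.6, "x": 0, "y": 0, "z": 0, "roll": 0},
  {"grip": 0.6, "x": 0, "y": 0, "z": 0, "roll": 0},
  {"grip": 0.6, "x": 0, "y": 0, "z": 0, "roll": 0},
  {"grip": 0.6, "x": 0, "y": 0, "z": 0, "roll": 0},
])

```text
clock: 32.08
tcp_pos: [0.4384, 0.3264, 0.1161]
orientation: [0.0, -0.026, 1.0, 0.0]
wrist_force: [0.4, -0.1, -0.2]
finger_gap: 0.0343
grip_force: 0.0
```

>>> servo_tool([
  {"grip": 0.6, "x": 0, "y": 0, "z": 0, "roll": 0},
  {"grip": 0.6, "x": 0, "y": 0, "z": 0, "roll": 0},
  {"grip": 0.6, "x": 0, "y": 0, "z": 0, "roll": 0},
  {"grip": 0.6, "x": 0, "y": 0, "z": 0, "roll": 0},
  {"grip": 0.6, "x": 0, "y": 0, "z": 0, "roll": 0},
])

```text
clock: 32.5
tcp_pos: [0.4383, 0.3266, 0.1161]
orientation: [-0.0, -0.026, 1.0, 0.0]
wrist_force: [-0.3, -0.0, -0.3]
finger_gap: 0.034
grip_force: 0.0
```

>>> servo_tool([
  {"grip": 0.6, "x": 0, "y": 0, "z": 0, "roll": 0},
  {"grip": 0.6, "x": 0, "y": 0, "z": 0, "roll": 0},
  {"grip": 0.6, "x": 0, "y": 0, "z": 0, "roll": 0},
  {"grip": 0.6, "x": 0, "y": 0, "z": 0, "roll": 0},
  {"grip": 0.6, "x": 0, "y": 0, "z": 0, "roll": 0},
])

```text
clock: 32.92
tcp_pos: [0.4384, 0.3265, 0.1161]
orientation: [0.0, -0.026, 1.0, 0.0]
wrist_force: [0.1, 0.2, -0.6]
finger_gap: 0.0342
grip_force: 0.0
```

>>> servo_tool([
  {"grip": 0.6, "x": 0, "y": 0, "z": 0, "roll": 0},
  {"grip": 0.6, "x": 0, "y": 0, "z": 0, "roll": 0},
  {"grip": 0.6, "x": 0, "y": 0, "z": 0, "roll": 0},
  {"grip": 0.6, "x": 0, "y": 0, "z": 0, "roll": 0},
  {"grip": 0.6, "x": 0, "y": 0, "z": 0, "roll": 0},
])

```text
clock: 33.33
tcp_pos: [0.4383, 0.3265, 0.1161]
orientation: [0.0, -0.026, 1.0, 0.0]
wrist_force: [-0.6, 0.3, 0.3]
finger_gap: 0.0342
grip_force: 0.0
```

>>> servo_tool([
  {"grip": 0.6, "x": 0, "y": 0, "z": 0, "roll": 0},
  {"grip": 0.6, "x": 0, "y": 0, "z": 0, "roll": 0},
  {"grip": 0.6, "x": 0, "y": 0, "z": 0, "roll": 0},
  {"grip": 0.6, "x": 0, "y": 0, "z": 0, "roll": 0},
  {"grip": 0.6, "x": 0, "y": 0, "z": 0, "roll": 0},
])

```text
clock: 33.75
tcp_pos: [0.4384, 0.3265, 0.1162]
orientation: [0.0, -0.026, 1.0, 0.0]
wrist_force: [0.0, 0.7, -0.1]
finger_gap: 0.0342
grip_force: 0.0
```

>>> servo_tool([
  {"grip": 0.6, "x": 0, "y": 0, "z": 0, "roll": 0},
  {"grip": 0.6, "x": 0, "y": 0, "z": 0, "roll": 0},
  {"grip": 0.6, "x": 0, "y": 0, "z": 0, "roll": 0},
  {"grip": 0.6, "x": 0, "y": 0, "z": 0, "roll": 0},
  {"grip": 0.6, "x": 0, "y": 0, "z": 0, "roll": 0},
])

```text
clock: 34.17
tcp_pos: [0.4384, 0.3265, 0.1161]
orientation: [0.0, -0.026, 1.0, 0.0]
wrist_force: [0.4, -0.5, -0.0]
finger_gap: 0.0342
grip_force: 0.0
```

```bash
python3 - <<'E'
from h import *
t=env.read_camera('top').astype(int)
c0=int(proj('top',[w(.078,0,.336)])[0][0])
print(env.get_state()['clock'],[(r,t[r,c0].tolist()) for r in range(184,202)])
E
```

```text
34.2167 [(184, [154, 126, 40]), (185, [154, 128, 49]), (186, [151, 125, 35]), (187, [156, 126, 40]), (188, [153, 125, 50]), (189, [135, 118, 91]), (190, [122, 119, 123]), (191, [132, 133, 138]), (192, [143, 146, 147]), (193, [142, 146, 145]), (194, [134, 136, 137]), (195, [124, 124, 129]), (196, [105, 105, 105]), (197, [75, 70, 71]), (198, [53, 41, 35]), (199, [46, 29, 20]), (200, [37, 17, 4]), (201, [42, 33, 16])]
```

The lid rests at 1.40 and did not move over 2.7 s. Handing in.

```bash
python3 -c "
from workcell import env
print(env.hand_in())"
```

```text
the job is handed in; nothing more can be done
None
```

The job is handed in after about 34 s of robot time: the lid rests on the raised stay at about 1.40, one shoe tree and two brushes (all that were there) lie flat side by side in the chest with heads to the hinges, and the tin, bottle and mug look undisturbed.

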